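# Tighten the castle nut of the cradle spindle and cotter it

## Robot

A 7-joint arm with a two-finger parallel gripper is mounted at the origin on the work surface. World frame = base frame: x ahead of the robot, y to its left, z up, the work surface at z = 0. Lengths are in m, angles in rad, forces in N, time in s.
With the tool pointing down it reaches from about 0.4 to 0.875 m from the base axis. Payload 6.5 kg.
Tool frame: the origin (TCP) lies at the very end of the fingers, on their centre line; the grasp point (between the pads) lies r.hold_point_z behind it (r.hold_point_z is the distance from the TCP to the grasp point, in m); z points along the fingers, y is the direction in which the jaws open and shut (so a half turn about z gives the same grasp; the last joint's range is limited). The gripper opens to 85 mm and grips with 20 to 120 N. Pads are 22 mm wide; open, the fingers measure 114 mm over their backs; the gripper's body (76 mm by 85 mm) begins 54 mm behind the grasp point. The pads swing forward as they close: fully open they stand 13 mm farther back than shut.
Start: joints at [1.201, 0.536, -0.004, 1.538, 0.003, 1.067, -0.071], TCP at [0.194, -0.62, 0.231] pointing down, gripper open.
Joint ranges: [-2.7, 2.7], [-0.37, 2.16], [-1.27, 1.26], [0.24, 2.4], [-1.31, 4.45], [0.19, 1.91], [-2.76, 2.76]. Speed limits (rad/s): [2.39, 2.39, 3.14, 3.14, 3.14, 3.14, 3.14].

## Interface

Orientations are given as a unit quaternion [w, x, y, z].
In Python, from workcell import monitor, optics, ticket, r gives the robot as it stands. The module is installed in compiled form; this text tells all that it offers.
- The arm moves only by the shell command python3 -m inch 'ROWS'. ROWS is JSON, a list of rows, each a list of 3 entries, a list of its own where there are three numbers: the shift along the tool's x, y, z in cm, then the turn about the tool's z in degrees, then the finger opening in cm, from 0 to 8.54. In form: [[[dx, dy, dz], turn, fingers], ...]. A call has 1 to 12 rows; each row shifts and turns the commanded pose from where the row before left it, along the tool's axes as they then stand; what a row does not reach is not made up. A row lasts 1/8 s, in which the tool goes at most 62.5 mm and 10.7 degrees, less where a joint would pass 70% of its speed; a pose out of reach is approached as far as the arm can. A call is refused whole if a number of a shift passes 6.25 or a number of a turn 10.7, either way. A call with a gripper value outside its range is refused whole. The fingers move at their own pace and stop on an object; the grip force is fixed at half the most. Time passes only in rows, so rows that do not move let the fingers close. It gives the time, the measured TCP pose, the force and the opening at its end, in the units of the state.
- monitor.observe(): the state, without advancing time (a new reading comes with each control period).
- optics.camera(name): name is "scene" or "top" or "wrist"; returns the picture (400x640x3 uint8, red, green, blue); there is no depth.
- optics.camera_params(name): a dict with "fx", "fy", "cx", "cy" (pixels), "extrinsics" (4x4, takes a point from world to camera coordinates); the wrist camera has in their place "T_tool_cam" (4x4, takes a point from camera to tool coordinates, whose origin is the TCP and whose axes are the flange's). Camera axes: x right, y down, z forward; pixel columns grow to the right and rows downward; lengths in m; the calibration is good to about 2 mm. A picture is of the moment at which its call begins: read the wrist's pose just before it. camera_params takes no time and is no camera call.
- ticket.close_job(): hands the job in, once; it reports no verdict.
The state is a dict: "clock": time; "q": joint angles; "joint_vel": joint speeds; "joint_torque": joint torques, N m; "ee_pos": TCP position; "tool_rot": TCP orientation; "force": force on the tool from outside, world axes, zero at the start; "ft_torque": the same for the moment, N m; "width": finger opening in m.
Only numpy, scipy, OpenCV 4.12 (cv2) and the standard library are available. Lean on these libraries where they do the work, as an engineer would, in place of code of your own. Each camera call takes 0.05 s, during which the arm holds its last target.

## Task

Turn the steel hand bar clockwise (seen from above) until its square eye drops, or lets itself be pressed, fully over the square foot of the castle nut, and keep turning the same way: draw the nut up tight, then a little further until its red-painted slot faces the copper cotter squarely, without running past it. Then push the cotter along its trough, through the slot and the stud, until its tab is up against the nut, and leave the bar down on the nut and everything else on the desk alone.

Things in the scene. Friction and masses are not known exactly. Their poses are not given: they have to be found in the camera images.
- stand: Green pedestal fixed to the desk, carrying an upright stud with a castle nut on it. Origin on the desk under the stud's axis, z up. Base plate 10 mm high, x -70 to +70 mm, y -70 to +145 mm. Pedestal radius 44 mm, its steel deck at z 40 mm. The cotter trough lies along its +y axis. Headings below are in this frame, anticlockwise from +x, seen from above.
- stud_top (a point): Centre of the top of the stud (radius 11 mm), 84 mm above the desk, on the axis of nut and bar. The stud is drilled crosswise along the stand's y axis: hole 9 mm wide, its middle 68 mm above the desk.
- trough_end (a point): Outer end of the trough, on its floor, 142 mm from the stud's axis and 64.5 mm above the desk. The trough is level, 14 mm wide outside, runs in to 49 mm from the axis; side walls up to 70 mm above the desk, underside at 62 mm, one leg 122 to 140 mm from the axis. The bar's arms can pass under it.
- nut (a joint): Turn of the brass castle nut in rad, growing clockwise seen from above (tightening). Starts loose at 0.44 to 0.87; a slot passes the hole at 1.05 while still loose; tight from about 1.45; at 2.094 the red slot faces the trough: stop there (within about 0.1). Past 2.35 is overtightened. Torque to turn it grows from 0.15 Nm to 0.55 Nm at 2.094; it stays where it is left.
- red_slot (a point): Middle of the nut's red slot (both teeth beside it are red), 15 mm from the axis, 70 mm above the desk; turns with the nut. Heading: 210 degrees minus the joint value. Six such slots, 9 mm wide, 60 degrees apart, open at the top, 63 to 78 mm above the desk; the teeth reach 20 mm from the axis.
- nut_foot (a point): Centre of the nut's square foot, 46 mm above the desk: 44 mm across flats, 12 mm high (40 to 52 mm above the desk). Its sides are turned to heading 60 degrees minus the joint value (the same every 90 degrees). The nut is round above it: radius 22 mm up to 61.5 mm above the desk, then 20 mm.
- bar_centre (a point): Centre of the loose dark steel hand bar, half-way up its 9 mm thickness. Two like arms along its own +x and -x, 14 mm wide, to 113 mm from the centre; 67 mm square hub with a 47.4 mm square eye, sides along its x and y; about 0.55 kg. It starts level on top of the nut's foot, centre 56.5 mm above the desk; dropped fully on, 44.5 mm.
- bar_end (a point): End of one arm of the bar (its own +x), half-way up; starts at heading 47 to 72 degrees, the other arm opposite. The eye starts 12 to 62 degrees of clockwise turn short of matching the foot. Within about 4 degrees of matching it drops 12 mm by its own weight (a finger pushing the arm may hold it up by friction: ease off or press it), then drives the nut with some 4 degrees of play.
- cotter_tab (a point): Centre of the upright thumb tab of the loose copper cotter: 20 mm wide across the trough, 5 mm thick, 73 to 95 mm above the desk (foot to top). It starts 104 to 114 mm from the stud's axis; home, its front face touches the nut's teeth and its centre is about 20.5 mm from the axis. It slides with under 1 N.
- cotter_nose (a point): Rounded nose of the cotter's 6 mm square shank, 50 mm in front of the tab's front face. The shank lies in the trough, pointing along the stand's -y axis to the stud, its middle 67.5 mm above the desk.
Not all that is in view belongs to the job. What is meant by the part that bears bar_centre is not blue or pink, and is the larger of those in its own colour.

How it is judged:
On the way, in this order (a step that is already met when the one before it is completed fails the run):
1. the hand bar has dropped fully over the nut's square foot (z of bar_centre in the frame of stand below 0.048 m and angle between bar_centre's own z axis and vertical below 0.08 rad and value of joint nut below 1.45 rad), for 0.1 s.
2. the nut is drawn up tight (value of joint nut above 1.45 rad), for 0.1 s.
3. the red slot stands in line with the cotter hole, the cotter still outside the nut (value of joint nut between 1.964 and 2.224 rad and y of cotter_tab in the frame of stand above 0.075 m), for 0.3 s.
4. the cotter is home (y of cotter_tab in the frame of stand below 0.026 m and z of cotter_tab in the frame of stand above 0.079 m), for 0.2 s.
At the end, for the whole second after the job is handed in: The nut is tight with its red slot facing the cotter within 7 degrees (0.13 rad of 2.094), the bar lies flat down over the nut's foot (within 3.5 mm of its lowest height), and the cotter is through slot and stud with its tab within 5.5 mm of touching the nut (all of step 4 and value of joint nut between 1.964 and 2.224 rad and y of cotter_tab in the frame of stand above 0.014 m and x of cotter_tab in the frame of stand between -0.006 and 0.006 m and z of bar_centre in the frame of stand below 0.048 m and horizontal distance between bar_centre and stud_top below 0.006 m and angle between bar_centre's own z axis and vertical below 0.08 rad).
It fails at once if the nut is overtightened (past 2.35 rad, 15 degrees beyond the slot) (value of joint nut above 2.35 rad).
It fails at once if a loose bystander is moved by more than 30 mm (distance of any of feed_roll, guide, rocker, iron, oil_can, driver, tin from where it was at the start of the episode above 0.03 m).
It also fails if it takes over 48 s, if anything falls off the work surface, if the arm or the gripper's body presses on something with over 40 N, if the wrist force passes 120 N, or if a joint passes its speed limit or range.

## Working session

There is one attempt and no reset: what is moved stays moved. The work goes in short steps, Python scripts to look and compute and a shell command to move; the robot and the scene stay as the last step left them, time stands still between calls to the robot, and variables do not carry over. Pictures are saved under pics/ and viewed, and the job is handed in when it is done.

```bash
ls; mkdir -p pics; cat > h.py <<'E'
import numpy as np, cv2
from workcell import monitor, optics, ticket, r
def snap(n,f):
    im=optics.camera(n); cv2.imwrite('pics/'+f,im[:,:,::-1]); return im
E
python3 - <<'E'
from h import *
np.set_printoptions(precision=4,suppress=True)
s=monitor.observe()
print({k:np.round(v,3) for k,v in s.items()}, r.hold_point_z)
for n in ['scene','top','wrist']: print(n,optics.camera_params(n))
snap('scene','s0.png');snap('top','t0.png')
E
```

```text
pics
{'clock': np.float64(0.0), 'q': array([ 1.201,  0.537, -0.004,  1.539,  0.003,  1.067, -0.071]), 'joint_vel': array([ 0.001, -0.001, -0.   ,  0.001,  0.002,  0.001,  0.   ]), 'joint_torque': array([  0.   , -58.341,   1.049, -25.911,   0.012,   0.009,   0.   ]), 'ee_pos': array([ 0.194, -0.62 ,  0.23 ]), 'tool_rot': array([-0.001,  0.988,  0.151, -0.   ]), 'force': array([1.738, 0.318, 0.116]), 'ft_torque': array([-0.02 , -0.008,  0.035]), 'width': np.float64(0.086)} 0.0187
scene {'fx': 454.7605315836355, 'fy': 454.7605315836355, 'cx': 321.20561544183624, 'cy': 199.10516693672287, 'extrinsics': array([[-0.6545,  0.756 , -0.0101,  0.3323],
       [ 0.552 ,  0.4686, -0.6897, -0.195 ],
       [-0.5167, -0.457 , -0.724 ,  1.1363],
       [ 0.    ,  0.    ,  0.    ,  1.    ]])}
top {'fx': 424.90780497588725, 'fy': 424.90780497588725, 'cx': 319.14249658377173, 'cy': 201.60301952556247, 'extrinsics': array([[ 0.0261, -0.9996, -0.0126, -0.0241],
       [-0.9938, -0.0246, -0.1081,  0.5171],
       [ 0.1078,  0.0153, -0.9941,  0.7905],
       [ 0.    ,  0.    ,  0.    ,  1.    ]])}
wrist {'fx': 302.9186620609659, 'fy': 302.9186620609659, 'cx': 320.19751715209765, 'cy': 201.037220120937, 'T_tool_cam': array([[-0.0003, -0.958 , -0.2867,  0.0733],
       [ 1.    , -0.0002, -0.0001, -0.0005],
       [ 0.    , -0.2867,  0.958 , -0.1426],
       [ 0.    ,  0.    ,  0.    ,  1.    ]])}
```

View pics/s0.png

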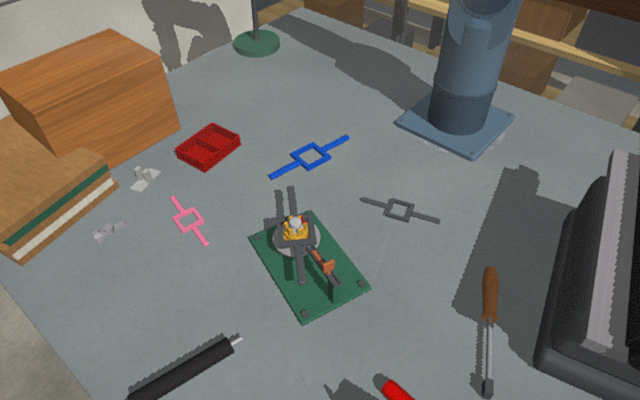

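View pics/t0.png

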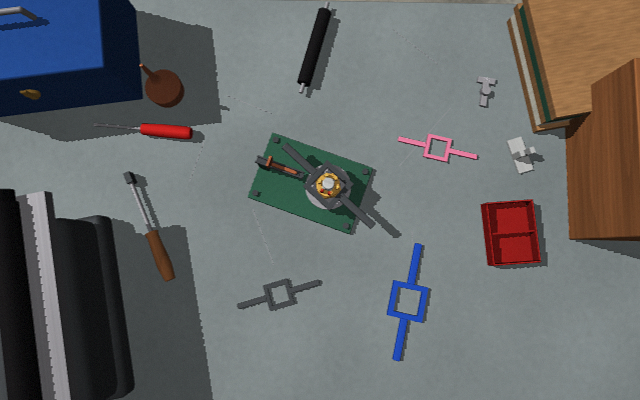

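Candidates for the bar: the dark one on the nut at top (328,184), a small grey one lying on the desk at (280,293), blue at (408,300), pink at (438,149). I choose the larger dark bar on the nut and check it in a crop.

```bash
python3 - <<'E'
from h import *
im=cv2.imread('pics/t0.png')
cv2.imwrite('pics/t0c.png',cv2.resize(im[120:250,235:415],None,fx=4.4,fy=4.4,interpolation=cv2.INTER_CUBIC))
im=cv2.imread('pics/s0.png')
cv2.imwrite('pics/s0c.png',cv2.resize(im[175:325,235:385],None,fx=4,fy=4,interpolation=cv2.INTER_CUBIC))
E
```

```text
(no output)
```

View pics/t0c.png

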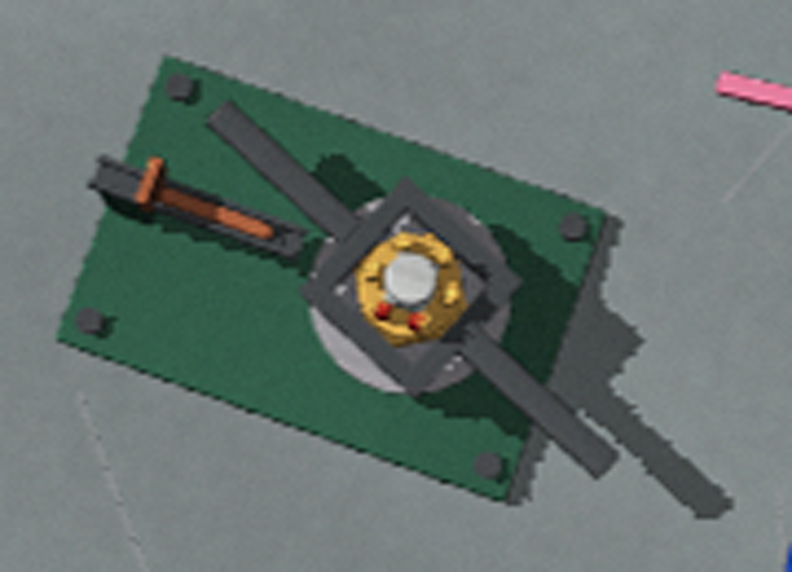

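View pics/s0c.png

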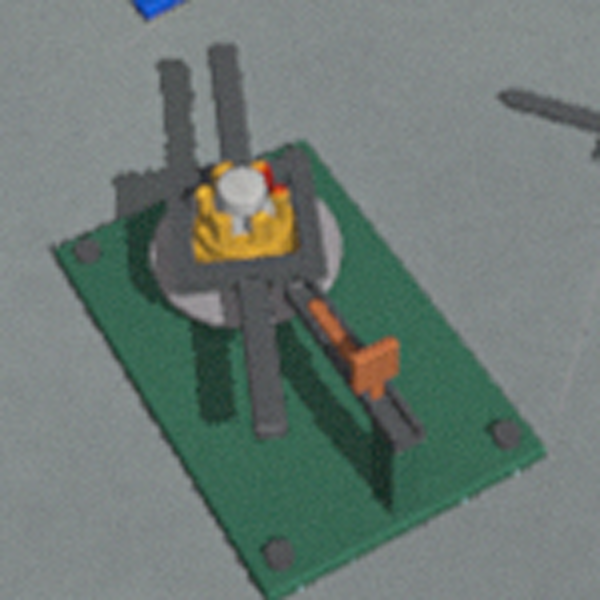

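```bash
cat >> h.py <<'E'
from scipy.optimize import least_squares
def proj(n,p):
    c=optics.camera_params(n); p=np.atleast_2d(p); E=c['extrinsics']
    q=p@E[:3,:3].T+E[:3,3]; return np.c_[c['fx']*q[:,0]/q[:,2]+c['cx'],c['fy']*q[:,1]/q[:,2]+c['cy']]
def back(n,px,z):
    c=optics.camera_params(n);E=c['extrinsics'];px=np.atleast_2d(px)
    d=np.c_[(px[:,0]-c['cx'])/c['fx'],(px[:,1]-c['cy'])/c['fy'],np.ones(len(px))]@E[:3,:3]
    o=-E[:3,:3].T@E[:3,3]; return o+d*((z-o[2])/d[:,2])[:,None]
E
python3 - <<'E'
from h import *
np.set_printoptions(precision=4,suppress=True)
C=np.array([[70,145,10],[-70,145,10],[70,-70,10],[-70,-70,10],[0,0,84]])/1e3
T=np.array([[165,57],[58,341],[610,212],[510,500],[411,277]])/4.4+[235,120]
S=np.array([[270,600],[547,455],[55,247],[303,142],[242,190]])/4+[235,175]
def W(p,P): c,s=np.cos(p[2]),np.sin(p[2]); return np.c_[P[:,0]*c-P[:,1]*s+p[0],P[:,0]*s+P[:,1]*c+p[1],P[:,2]]
x0=[*back('top',T[4],.084)[0,:2],0.3]
for sel in [('top',),('scene',),('top','scene')]:
    f=lambda p:np.concatenate([(proj(n,W(p,C))-{'top':T,'scene':S}[n]).ravel() for n in sel])
    q=least_squares(f,x0); print(sel,q.x,np.degrees(q.x[2])); print(np.round(q.fun.reshape(-1,2),1).tolist())
p=q.x
def inst(w): w=w[:,:2]-p[:2]; c,s=np.cos(p[2]),np.sin(p[2]); return np.c_[w[:,0]*c+w[:,1]*s,-w[:,0]*s+w[:,1]*c]
# bar arm ends tops z=.061
e=np.array([[223,112],[606,466]])/4.4+[235,120]
b=inst(back('top',e,.061)); print('bar',b,np.degrees(np.arctan2(*(b[0]-b[1])[::-1])))
rs=np.array([[383,310],[417,321]])/4.4+[235,120]
b=inst(back('top',rs,.078)); print('teeth',b,np.degrees(np.arctan2(b.mean(0)[1],b.mean(0)[0])))
ct=np.array([[150,182]])/4.4+[235,120]
print('tab',inst(back('top',np.array([[154,163]])/4.4+[235,120],.095)),inst(back('scene',np.array([[376,355]])/4+[235,175],.09)))
E
```

```text
('top',) [ 0.5453 -0.029  -0.3156] -18.082610179234955
[[-0.3, -0.5], [-0.5, 0.2], [0.2, -0.6], [-0.2, 0.6], [0.8, 0.2]]
('scene',) [ 0.5499 -0.0223 -0.3276] -18.768675851272157
[[-0.7, 0.7], [0.6, -0.5], [-0.6, 0.7], [0.8, -0.7], [-0.0, -0.6]]
('top', 'scene') [ 0.5472 -0.026  -0.3223] -18.465100008860652
[[-1.4, -1.9], [-2.0, -1.3], [-1.2, -1.3], [-2.1, -0.3], [-0.9, -0.9], [-0.7, -1.8], [0.0, -3.1], [-1.0, -0.8], [0.1, -2.4], [-0.5, -2.5]]
bar [[ 0.0421  0.0985]
 [-0.0448 -0.1044]] 66.79831095062792
teeth [[-0.0169  0.0044]
 [-0.0164 -0.0103]] -169.93104013007223
tab [[0.0061 0.1117]] [[-0.0003  0.1152]]
```

The crop confirms it: the larger dark bar lies on the nut, with arm ends at crop (223,112) and (606,466). The red teeth are at (383,310) and (417,321), and the tab is at (152,180). I'll straddle the -x arm with loosely open fingers, starting with a move above it.

```bash
cat >> h.py <<'E'
from scipy.spatial.transform import Rotation as Ro
def pose():
    s=monitor.observe(); q=s['tool_rot']; R=Ro.from_quat([q[1],q[2],q[3],q[0]]); return np.array(s['ee_pos']),R,s
def head(R): x=R.as_matrix()[:,0]; return np.degrees(np.arctan2(x[1],x[0]))
def rows(wps,fing,p=None,h=None):
    """wps: list of (x,y,z,heading deg, n rows); ideal tool-down frame. prints rows"""
    p0,R,_=pose(); p=p0 if p is None else np.array(p); h=head(R) if h is None else h
    out=[]
    for x,y,z,hd,n in wps:
        dp=(np.array([x,y,z])-p)/n; dh=(hd-h)/n
        for i in range(n):
            a=np.radians(h); v=dp
            out.append([[round(float(k),2) for k in 100*np.array([v[0]*np.cos(a)+v[1]*np.sin(a), v[0]*np.sin(a)-v[1]*np.cos(a), -v[2]])],round(-dh,2),fing])
            h+=dh; p=p+dp
    for i in range(0,len(out),12): print(str(out[i:i+12]).replace(' ',''))
def st():
    p,R,s=pose(); print('t',round(float(s['clock']),2),'p',np.round(p,4),'head',round(head(R),2),'F',np.round(s['force'],1),'w',round(float(s['width']),4),'q7',round(float(s['q'][6]),3),'tilt',round(float(np.degrees(np.arccos(-R.as_matrix()[2,2]))),2))
E
python3 - <<'E'
from h import *
st()
rows([(.484,-.097,.2,228,20)],5)
E
```

```text
t 0.1 p [ 0.1942 -0.6197  0.2305] head 17.41 F [-0.4 -0.7 -0.6] w 0.085 q7 -0.071 tilt 0.09
[[[2.16,-2.06,0.15],np.float64(-10.53),5],[[2.5,-1.63,0.15],np.float64(-10.53),5],[[2.76,-1.15,0.15],np.float64(-10.53),5],[[2.92,-0.62,0.15],np.float64(-10.53),5],[[2.99,-0.08,0.15],np.float64(-10.53),5],[[2.95,0.47,0.15],np.float64(-10.53),5],[[2.82,1.0,0.15],np.float64(-10.53),5],[[2.58,1.5,0.15],np.float64(-10.53),5],[[2.27,1.95,0.15],np.float64(-10.53),5],[[1.87,2.33,0.15],np.float64(-10.53),5],[[1.42,2.63,0.15],np.float64(-10.53),5],[[0.91,2.85,0.15],np.float64(-10.53),5]]
[[[0.38,2.96,0.15],np.float64(-10.53),5],[[-0.17,2.98,0.15],np.float64(-10.53),5],[[-0.71,2.9,0.15],np.float64(-10.53),5],[[-1.23,2.72,0.15],np.float64(-10.53),5],[[-1.71,2.45,0.15],np.float64(-10.53),5],[[-2.13,2.1,0.15],np.float64(-10.53),5],[[-2.48,1.67,0.15],np.float64(-10.53),5],[[-2.74,1.19,0.15],np.float64(-10.53),5]]
```

```bash
sed -i 's/round(-dh,2)/round(float(-dh),2)/' h.py; python3 -m inch '[[[2.2,-2.1,0.15],-10.5,5],[[2.5,-1.6,0.15],-10.5,5],[[2.8,-1.1,0.15],-10.5,5],[[2.9,-0.6,0.15],-10.5,5],[[3,-0.1,0.15],-10.5,5],[[3,0.5,0.15],-10.5,5]]'; python3 -c "
from h import *
st()"
```

```text
clock: 0.85
ee_pos: [0.283, -0.4621, 0.2219]
tool_rot: [-0.0, 0.762, 0.648, -0.0]
force: [-0.0, -0.6, -0.2]
width: 0.0499
t 0.85 p [ 0.283  -0.4621  0.2219] head 80.75 F [-0.  -0.6 -0.2] w 0.0499 q7 0.658 tilt 0.04
```

```bash
python3 -c "
from h import *
rows([(.484,-.097,.2,228,14)],5)"
```

```text
[[[2.8,1.0,0.16],-10.52,5],[[2.58,1.49,0.16],-10.52,5],[[2.26,1.94,0.16],-10.52,5],[[1.87,2.32,0.16],-10.52,5],[[1.41,2.62,0.16],-10.52,5],[[0.91,2.83,0.16],-10.52,5],[[0.38,2.95,0.16],-10.52,5],[[-0.17,2.97,0.16],-10.52,5],[[-0.71,2.89,0.16],-10.52,5],[[-1.22,2.71,0.16],-10.52,5],[[-1.7,2.45,0.16],-10.52,5],[[-2.12,2.09,0.16],-10.52,5]]
[[[-2.46,1.67,0.16],-10.52,5],[[-2.73,1.2,0.16],-10.52,5]]
```

```bash
python3 -m inch '[[[2.8,1.0,0.2],-10.5,4],[[2.6,1.5,0.2],-10.5,4],[[2.3,1.9,0.2],-10.5,4],[[1.9,2.3,0.2],-10.5,4],[[1.4,2.6,0.2],-10.5,4],[[0.9,2.8,0.2],-10.5,4],[[0.4,3,0.2],-10.5,4],[[-0.2,3,0.2],-10.5,4],[[-0.7,2.9,0.2],-10.5,4],[[-1.2,2.7,0.1],-10.5,4],[[-1.7,2.4,0.1],-10.5,4],[[-2.1,2.1,0.1],-10.5,4]]' && python3 -m inch '[[[-2.5,1.7,0.1],-10.5,4],[[-2.7,1.2,0.1],-10.5,4],[[0,0,0],0,4]]'; python3 -c "
from h import *
st(); snap('wrist','w1.png'); st()"
```

```text
clock: 2.35
ee_pos: [0.4568, -0.1505, 0.2011]
tool_rot: [-0.0, -0.231, 0.973, 0.0]
force: [0.4, -0.2, 0.2]
width: 0.04
clock: 2.72
ee_pos: [0.4865, -0.0967, 0.1992]
tool_rot: [0.001, -0.404, 0.915, 0.001]
force: [-0.1, -0.4, -0.9]
width: 0.0397
t 2.73 p [ 0.4865 -0.0967  0.1992] head -132.34 F [-0.1 -0.4 -0.9] w 0.0397 q7 2.083 tilt 0.11
t 2.77 p [ 0.4858 -0.0984  0.199 ] head -132.58 F [-0.3 -0.3  0.3] w 0.04 q7 2.082 tilt 0.06
```

View pics/w1.png

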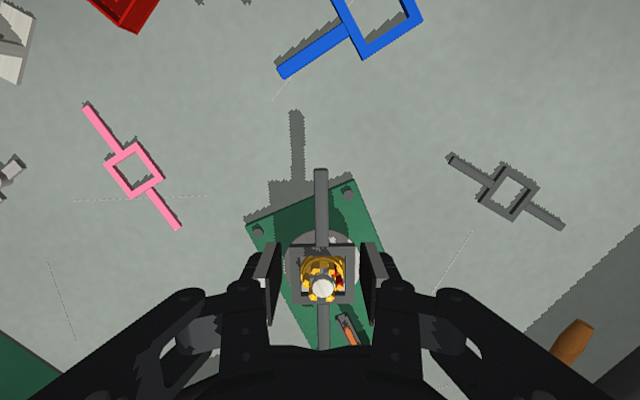

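The wrist view shows our bar running vertically in the picture, with its -x arm end at (320,169), the stud top at (322,288) and the blue bar well clear. I'll measure from it.

```bash
cat >> h.py <<'E'
def wback(px,z,p,R):
    c=optics.camera_params('wrist');T=c['T_tool_cam'];M=R.as_matrix();px=np.atleast_2d(px)
    d=np.c_[(px[:,0]-c['cx'])/c['fx'],(px[:,1]-c['cy'])/c['fy'],np.ones(len(px))]@T[:3,:3].T@M.T
    o=p+M@T[:3,3]; return o+d*((z-o[2])/d[:,2])[:,None]
def wproj(P,p,R):
    c=optics.camera_params('wrist');T=c['T_tool_cam'];P=np.atleast_2d(P)
    q=((P-p)@R.as_matrix()-T[:3,3])@T[:3,:3]
    return np.c_[c['fx']*q[:,0]/q[:,2]+c['cx'],c['fy']*q[:,1]/q[:,2]+c['cy']]
E
python3 - <<'E'
from h import *
np.set_printoptions(precision=4,suppress=True)
p,R,_=pose()
im=cv2.imread('pics/w1.png')
cv2.imwrite('pics/w1c.png',cv2.resize(im[155:355,220:420],None,fx=3,fy=3,interpolation=cv2.INTER_CUBIC))
print(wback([[320.5,169],[320.5,240]],.061,p,R), wback([[322,288]],.084,p,R))
print(wback([[353,181],[246,223]],.010,p,R))
E
```

```text
[[ 0.4719 -0.1125  0.061 ]
 [ 0.5208 -0.0593  0.061 ]] [[ 0.547  -0.0286  0.084 ]]
[[ 0.4607 -0.0707  0.01  ]
 [ 0.5855 -0.1173  0.01  ]]
```

View pics/w1c.png

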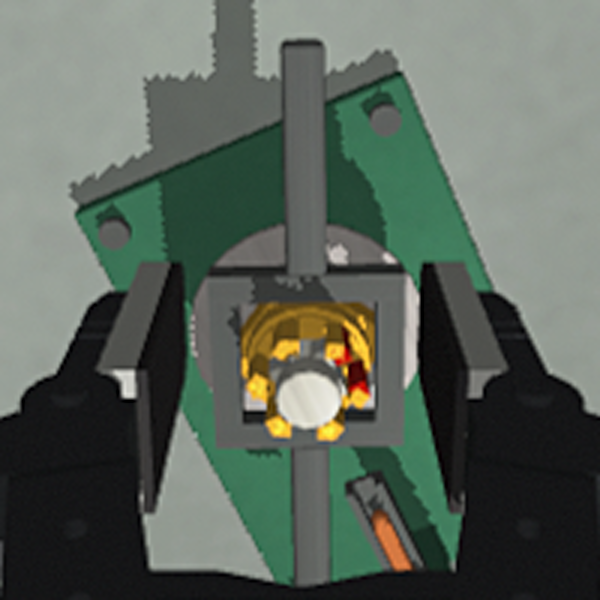

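```bash
python3 -c "
from h import *
rows([(.4828,-.099,.06,227.7,4),(.4828,-.099,.025,227.7,1)],2.6)"
```

```text
[[[0.06,0.05,3.47],-90.07,2.6],[[-0.05,0.06,3.47],-90.07,2.6],[[-0.06,-0.05,3.47],-90.07,2.6],[[0.05,-0.06,3.47],-90.07,2.6],[[0.0,-0.0,3.5],-0.0,2.6]]
```

```bash
sed -i 's/dh=(hd-h)\/n/dh=((hd-h+180)%360-180)\/n/' h.py; python3 -m inch '[[[0.1,0.1,0],0,2.8],[[0.1,0.1,4],0,2.8],[[0,0,4.5],0,2.8],[[0,0,4.5],0,2.8],[[0,0,4.4],0,2.8],[[0,0,0],0,2.8]]'; python3 -c "
from h import *
st(); snap('wrist','w2.png');snap('scene','s2.png')"
```

```text
clock: 3.52
ee_pos: [0.4803, -0.0999, 0.0232]
tool_rot: [-0.003, -0.401, 0.916, 0.001]
force: [0.3, -0.0, 0.3]
width: 0.0283
t 3.52 p [ 0.4803 -0.0999  0.0232] head -132.69 F [ 0.3 -0.   0.3] w 0.0283 q7 1.832 tilt 0.34
```

View pics/w2.png

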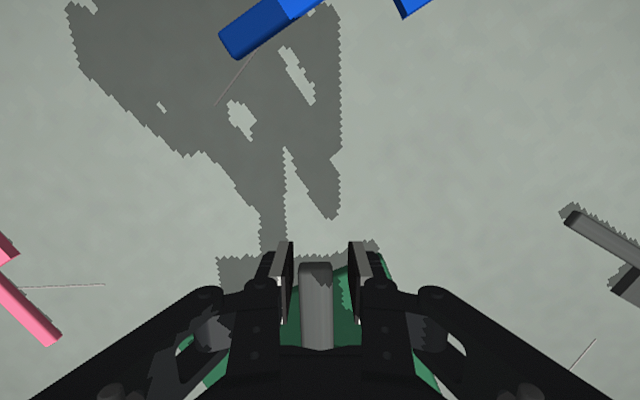

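View pics/s2.png

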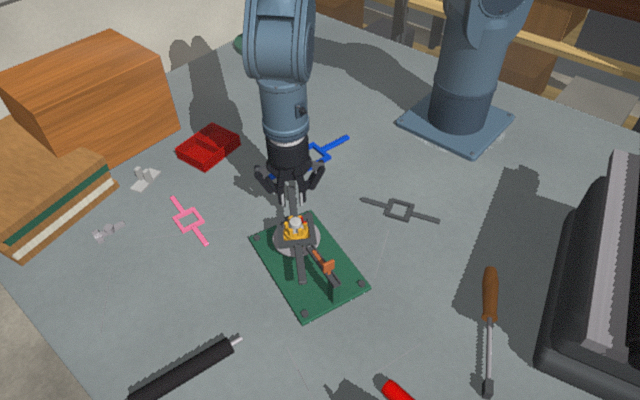

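The fingers straddle the arm: wrist view arm at (315,300), pads at (285,285) and (358,285). Now turning clockwise in arcs.

```bash
python3 -m inch '[[[0,0.85,0],5,2.8],[[-0.07,0.85,0],5,2.8],[[-0.07,0.85,0],5,2.8],[[-0.07,0.85,0],5,2.8],[[-0.07,0.85,0],5,2.8]]'; python3 -c "
from h import *
st(); snap('scene','s3.png')
im=cv2.imread('pics/s3.png');cv2.imwrite('pics/s3c.png',cv2.resize(im[175:325,235:385],None,fx=4,fy=4,interpolation=cv2.INTER_CUBIC))"
```

```text
clock: 4.25
ee_pos: [0.4612, -0.0649, 0.0275]
tool_rot: [0.002, -0.192, 0.981, -0.001]
force: [-1.0, -1.4, 0.1]
width: 0.0283
t 4.25 p [ 0.4612 -0.0649  0.0275] head -157.85 F [-1.  -1.4  0.1] w 0.0283 q7 1.37 tilt 0.22
```

View pics/s3c.png

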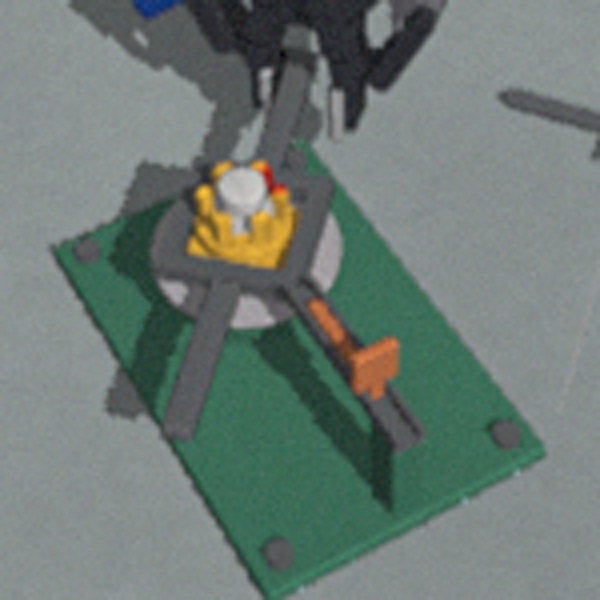

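```bash
python3 -m inch '[[[0,0.5,0],3,2.8],[[0,0.5,0],3,2.8],[[0,0.5,0],3,2.8],[[0,0,0],0,2.8]]'; python3 -c "
from h import *
st(); snap('scene','s4.png')
im=cv2.imread('pics/s4.png');cv2.imwrite('pics/s4c.png',cv2.resize(im[175:325,235:385],None,fx=4,fy=4,interpolation=cv2.INTER_CUBIC))"
```

```text
clock: 4.8
ee_pos: [0.4561, -0.05, 0.0268]
tool_rot: [0.001, -0.117, 0.993, -0.0]
force: [-0.5, -0.5, -0.3]
width: 0.0281
t 4.8 p [ 0.4561 -0.05    0.0268] head -166.51 F [-0.5 -0.5 -0.3] w 0.0281 q7 1.211 tilt 0.17
```

View pics/s4c.png

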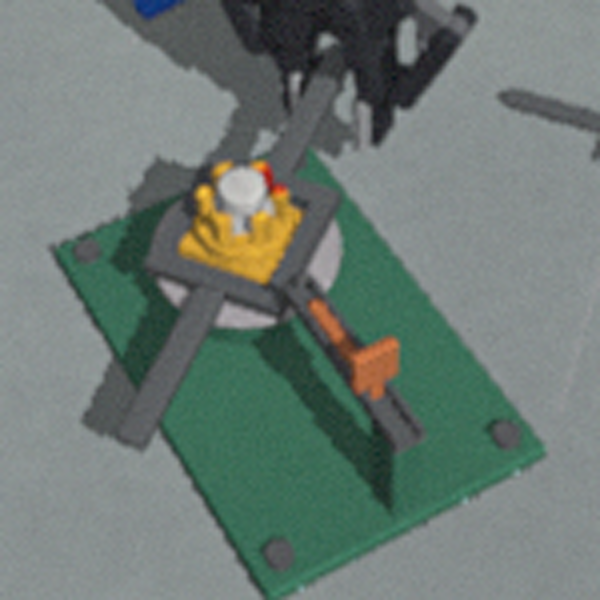

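```bash
python3 - <<'E'
from h import *
# scene reprojection bias: measured = proj + (0.5,2)
def b(px,z): 
    w=back('scene',np.array(px)/4+[235,175]-[0.5,2],z)[0]; d=w[:2]-[.5465,-.0285]; return np.round([np.hypot(*d),np.degrees(np.arctan2(d[1],d[0]))],4)
for n,px in [('s3',(180,432)),('s4',(133,445))]:
    for z in (.061,.049): print(n,z,b(px,z))
E
```

```text
s3 0.061 [ 0.116  30.6009]
s3 0.049 [ 0.1085 29.1157]
s4 0.061 [ 0.1265 22.7164]
s4 0.049 [ 0.1198 20.7435]
```

```bash
python3 -m inch '[[[0,0.5,0],3,2.8],[[0,0.5,0],3,2.8],[[0,-0.1,0],0,2.8],[[0,0,0],0,2.8]]'; python3 -c "
from h import *
st(); snap('scene','s5.png')
im=cv2.imread('pics/s5.png');cv2.imwrite('pics/s5c.png',cv2.resize(im[175:325,235:385],None,fx=4,fy=4,interpolation=cv2.INTER_CUBIC))"
```

```text
clock: 5.35
ee_pos: [0.4531, -0.0416, 0.0255]
tool_rot: [0.0, -0.065, 0.998, -0.0]
force: [-1.0, 0.3, 0.4]
width: 0.028
t 5.35 p [ 0.4531 -0.0416  0.0255] head -172.53 F [-1.   0.3  0.4] w 0.028 q7 1.106 tilt 0.03
```

View pics/s5c.png

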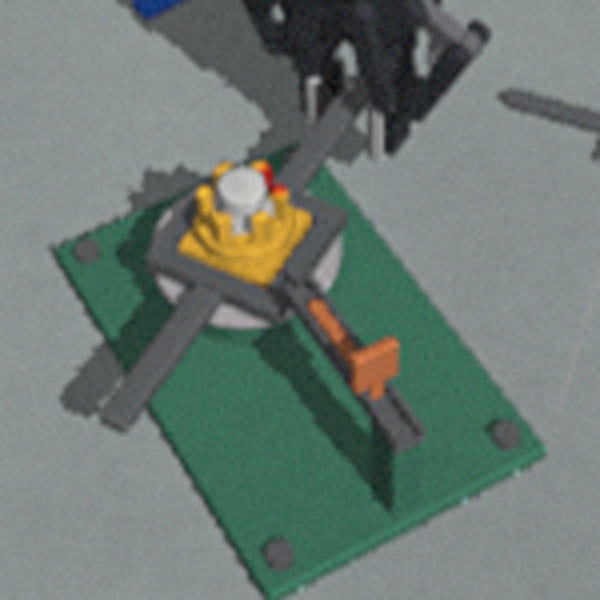

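```bash
python3 -m inch '[[[0,0.35,0],1.5,2.8],[[0,0.25,0],1.5,2.8],[[0,-0.2,0],0,2.8],[[0,0,0],0,2.8]]'; python3 -c "
from h import *
st(); snap('scene','s6.png')
im=cv2.imread('pics/s6.png');cv2.imwrite('pics/s6c.png',cv2.resize(im[175:325,235:385],None,fx=4,fy=4,interpolation=cv2.INTER_CUBIC))"
```

```text
clock: 5.9
ee_pos: [0.4521, -0.0371, 0.0252]
tool_rot: [-0.0, -0.039, 0.999, 0.0]
force: [-0.0, -0.9, -0.2]
width: 0.0278
t 5.9 p [ 0.4521 -0.0371  0.0252] head -175.58 F [-0.  -0.9 -0.2] w 0.0278 q7 1.053 tilt 0.03
```

View pics/s6c.png

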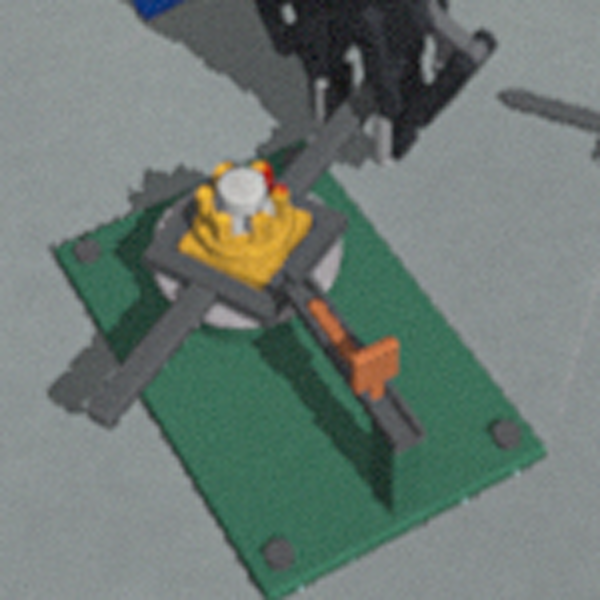

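```bash
cat > bf.py <<'E'
from h import *
# scene camera local calibration: pose fit on scene only
SP=np.array([.5499,-.0223])
def fit(pts,labels,h0,free=True):
    # labels: bar-frame xy (top face, z=+4.5mm)
    px=np.array(pts)/4+[235,175]; L=np.array(labels)/1e3
    def f(v):
        h,z,dx,dy=v; c,s=np.cos(h),np.sin(h)
        P=np.c_[L[:,0]*c-L[:,1]*s+SP[0]+dx,L[:,0]*s+L[:,1]*c+SP[1]+dy,np.full(len(L),z+.0045)]
        return np.r_[(proj('scene',P)-px).ravel(),dx/.002,dy/.002]
    q=least_squares(f,[np.radians(h0),.05,0,0],x_scale=[.1,.01,.01,.01]); print('heading',np.degrees(q.x[0]),'z',q.x[1],q.x[2:],'res',np.round(q.fun,1))
E
python3 - <<'E'
from bf import *
H=33.5
fit([(148,255),(275,312),(345,220),(88,413),(112,425)],[(H,H),(H,-H)  ,(-H,-H),(113,7),(113,-7)],20)
fit([(148,255),(275,312),(345,220),(88,413),(112,425)],[(H,-H),(H,H)  ,(-H,H),(113,-7),(113,7)],20)
E
```

```text
heading -19.99273791896854 z -0.009017808919712565 [-0.02010072  0.00758782] res [ 28.4  28.9 -19.2 -10.3  -6.4  -0.4  -1.9  -3.3 -10.9 -11.8 -10.1   3.8]
heading 10.21188503576585 z 0.04552402518294142 [-0.00075003  0.00047065] res [-0.8  0.5 -1.1  1.4  0.9 -1.1 -0.1 -0.6  0.7 -0.  -0.4  0.2]
```

```bash
python3 - <<'E'
from bf import *
H=33.5
fit([(148,262),(280,310),(340,190),(120,437),(148,447)],[(H,-H),(H,H)  ,(-H,H),(113,-7),(113,7)],20)
im=cv2.imread('pics/s6.png');cv2.imwrite('pics/s6d.png',cv2.resize(im[205:285,250:330],None,fx=7,fy=7,interpolation=cv2.INTER_CUBIC))
im=cv2.imread('pics/s4.png');cv2.imwrite('pics/s4d.png',cv2.resize(im[205:285,250:330],None,fx=7,fy=7,interpolation=cv2.INTER_CUBIC))
E
```

```text
heading 20.444539797991627 z 0.05018296310665946 [0.00236606 0.00032217] res [-1.1  1.6  0.9 -0.  -0.6  2.4  0.2 -2.1  1.  -2.1  1.2  0.2]
```

View pics/s6d.png

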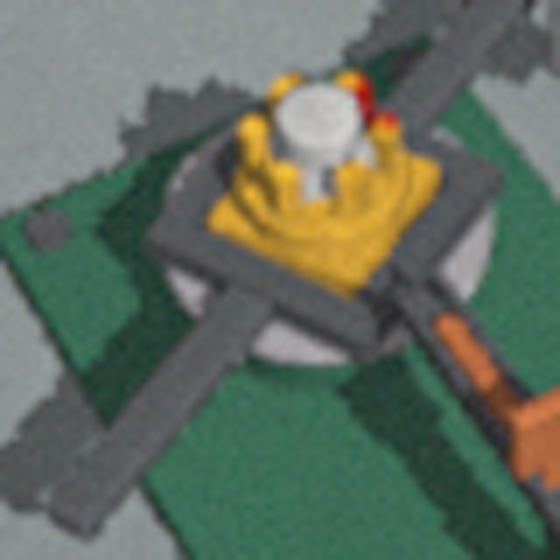

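View pics/s4d.png

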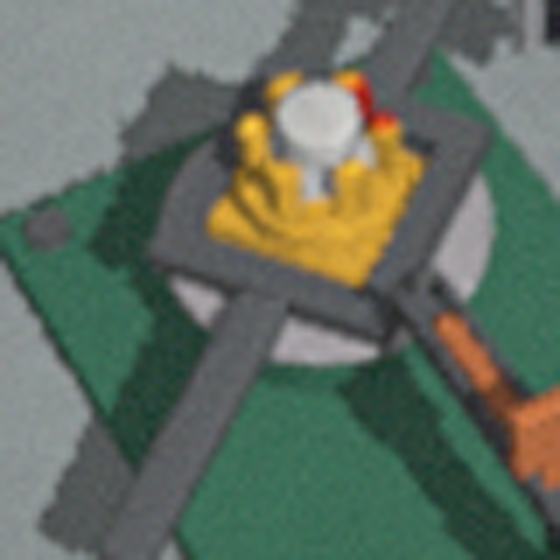

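The eye has dropped over the foot: the gold foot now stands above the bar top, and the fit gives z 45.5 mm. I'll drive on and check again before the nut is tight.

```bash
python3 -m inch '[[[0,0.85,0],5,2.8],[[-0.04,0.83,0],5,2.8],[[-0.04,0.83,0],5,2.8],[[-0.04,0.83,0],5,2.8],[[-0.04,0.83,0],5,2.8],[[-0.04,0.83,0],5,2.8],[[0,0,0],0,2.8]]'; python3 -c "
from h import *
st(); snap('scene','s7.png');snap('top','t7.png')
im=cv2.imread('pics/s7.png');cv2.imwrite('pics/s7c.png',cv2.resize(im[175:325,235:385],None,fx=4,fy=4,interpolation=cv2.INTER_CUBIC))
im=cv2.imread('pics/t7.png');cv2.imwrite('pics/t7c.png',cv2.resize(im[120:250,235:415],None,fx=4.4,fy=4.4,interpolation=cv2.INTER_CUBIC))
"
```

```text
clock: 6.82
ee_pos: [0.4601, 0.0114, 0.025]
tool_rot: [-0.001, 0.221, 0.975, -0.001]
force: [-1.2, -1.0, 0.4]
width: 0.0279
t 6.83 p [0.4601 0.0114 0.025 ] head 154.48 F [-1.2 -1.   0.4] w 0.0279 q7 0.551 tilt 0.12
```

View pics/s7c.png

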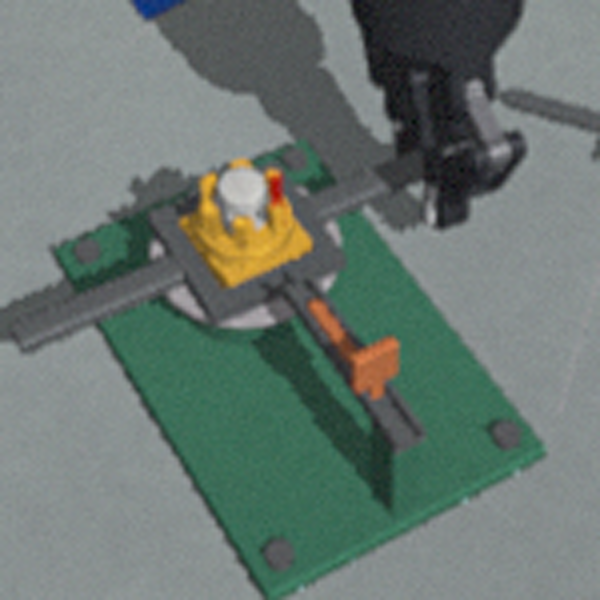

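View pics/t7c.png

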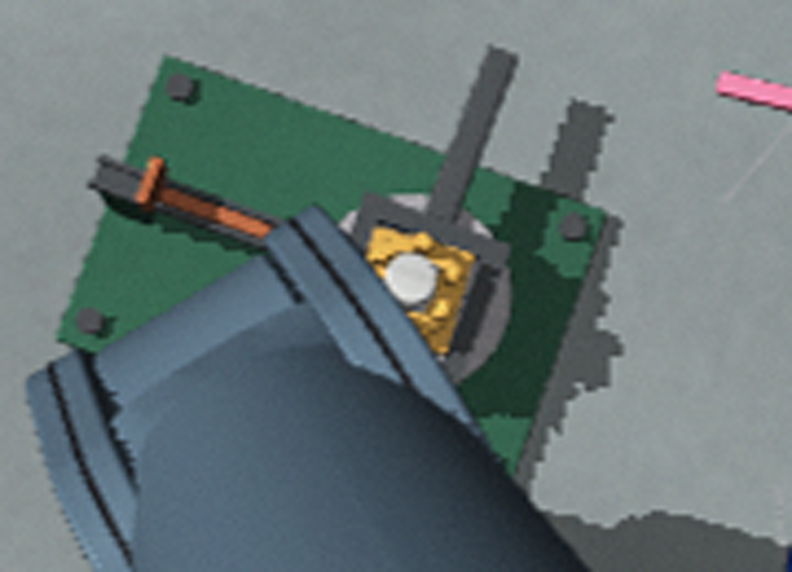

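```bash
python3 - <<'E'
from bf import *
H=33.5
fit([(150,210),(213,320),(343,255),(8,330),(25,346)],[(H,-H),(H,H)  ,(-H,H),(113,-7),(113,7)],-20)
# top view heading
e=np.array([[503,53],[443,214]])/4.4+[235,120]
b=back('top',e,.049)[:,:2]; d=b[0]-b[1]; print(np.degrees(np.arctan2(d[1],d[0])), b, np.hypot(*(b[0]-[.5453,-.029])))
E
```

```text
heading -19.181665604457674 z 0.046154692850524585 [-0.0003925  -0.00014356] res [-0.6  1.2  0.2 -0.9  1.   0.1  0.2 -1.  -0.9  0.7 -0.2 -0.1]
-18.896248111188548 [[ 0.65019542 -0.06540199]
 [ 0.57875685 -0.04094832]] 0.11103221884987713
```

```bash
python3 -m inch '[[[0,0,0],0,1.8],[[0,0,0],0,1.8],[[-0.04,0.83,0],5,1.8],[[-0.04,0.83,0],5,1.8],[[-0.04,0.83,0],5,1.8],[[-0.04,0.83,0],5,1.8],[[-0.04,0.83,0],5,1.8],[[-0.04,0.83,0],5,1.8],[[-0.04,0.83,0],5,1.8],[[0,0,0],0,1.8]]'; python3 -c "
from h import *
st(); snap('scene','s8.png');snap('top','t8.png')
im=cv2.imread('pics/s8.png');cv2.imwrite('pics/s8c.png',cv2.resize(im[175:325,235:385],None,fx=4,fy=4,interpolation=cv2.INTER_CUBIC))
im=cv2.imread('pics/t8.png');cv2.imwrite('pics/t8c.png',cv2.resize(im[120:250,235:415],None,fx=4.4,fy=4.4,interpolation=cv2.INTER_CUBIC))
"
```

```text
clock: 8.18
ee_pos: [0.4993, 0.054, 0.0248]
tool_rot: [-0.001, 0.504, 0.864, -0.0]
force: [-4.7, 1.3, -0.2]
width: 0.0178
t 8.18 p [0.4993 0.054  0.0248] head 119.47 F [-4.7  1.3 -0.2] w 0.0178 q7 0.044 tilt 0.13
```

View pics/s8c.png

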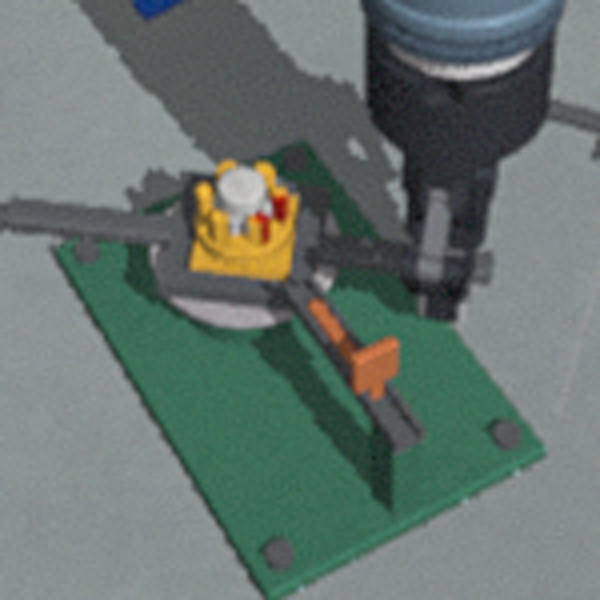

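View pics/t8c.png

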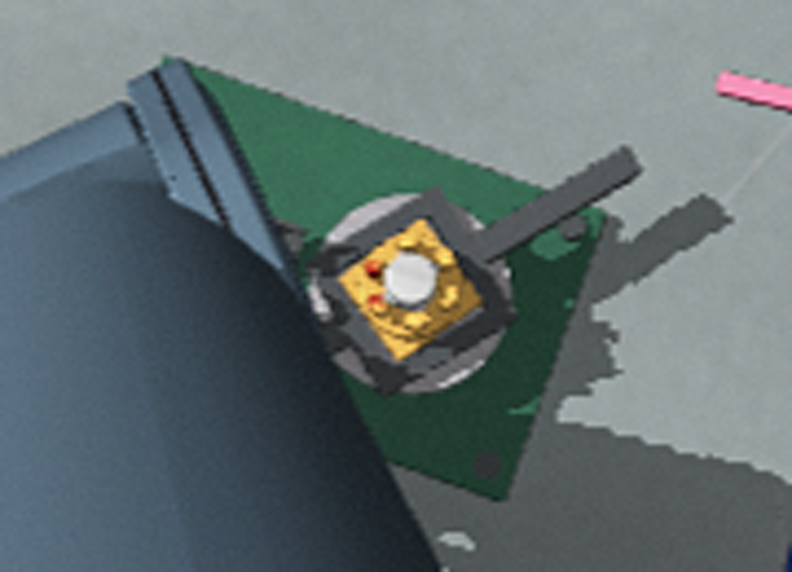

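```bash
python3 - <<'E'
from h import *
def B(px,z): return back('top',np.array(px)/4.4+[235,120],z)[:,:2]
ang=lambda d:np.degrees(np.arctan2(d[1],d[0]))
b=B([[632,160],[485,247]],.049); print('bar',ang(b[0]-b[1]))
f=B([[425,220],[482,298],[400,360],[338,280]],.052)
for i in range(4): print('foot side',(ang(f[(i+1)%4]-f[i]))%90)
print(f.mean(0))
t=B([[374,269],[376,301]],.078); s=B([[411,277]],.084)[0]; print('slot world',ang(t.mean(0)-s), 'stud',s)
t0=B([[383,310],[417,321]],.078); print('initial slot',ang(t0.mean(0)-s))
E
```

```text
bar -57.745565654223256
foot side 37.09965054019608
foot side 38.667060950848025
foot side 39.01560770826485
foot side 36.32274853927746
[ 0.5452832  -0.02806314]
slot world 100.63312478125539 stud [ 0.54568961 -0.02766136]
initial slot 164.84927512389896
```

Bar down and the nut about 1.6 rad, so roughly 27° remain. Straddling would bring the leading finger close to the trough, so I'll back out and push with shut fingers from behind the arm.

```bash
python3 -m inch '[[[0,-0.2,0],0,1.9],[[0,0,-3],0,1.9],[[0,0,-3],0,1.9],[[0,-1.8,0],0,0.5],[[0,-1.8,0],0,0],[[0,0,0],0,0],[[0,0,0],0,0],[[0,0,2.5],0,0],[[0,0,2.8],0,0],[[0,0,0],0,0]]'; python3 -c "
from h import *
st(); snap('scene','s9.png');snap('wrist','w9.png')
im=cv2.imread('pics/s9.png');cv2.imwrite('pics/s9c.png',cv2.resize(im[175:325,235:385],None,fx=4,fy=4,interpolation=cv2.INTER_CUBIC))
"
```

```text
clock: 9.52
ee_pos: [0.4669, 0.0349, 0.031]
tool_rot: [-0.001, 0.504, 0.864, -0.001]
force: [-0.5, 0.0, 1.3]
width: -0.0001
t 9.53 p [0.4669 0.0349 0.031 ] head 119.46 F [-0.5  0.   1.3] w -0.0001 q7 0.059 tilt 0.15
```

View pics/s9c.png

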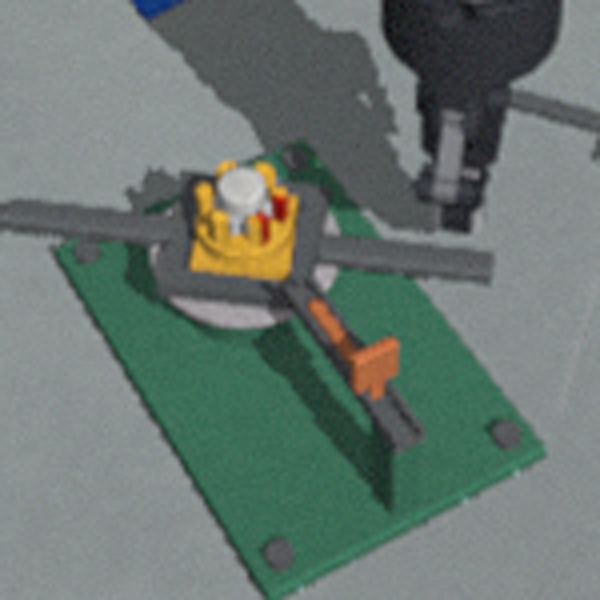

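View pics/w9.png

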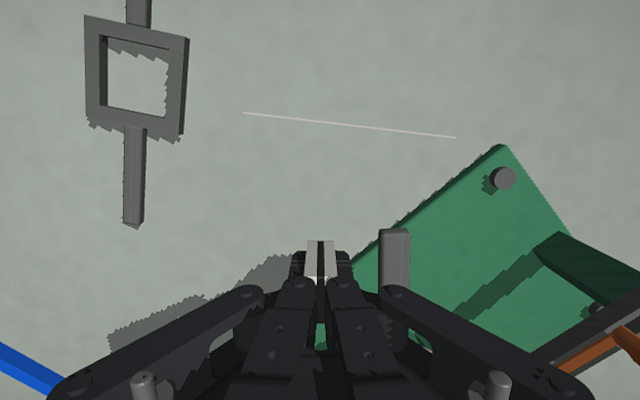

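```bash
python3 -m inch '[[[0,0.9,0],0,0],[[0,0.9,0],0,0],[[0.1,0.83,0],5,0],[[0.1,0.83,0],5,0],[[0.1,0.83,0],5,0],[[0,0,0],0,0]]'; python3 -c "
from h import *
st(); snap('scene','s10.png');snap('top','t10.png')
im=cv2.imread('pics/s10.png');cv2.imwrite('pics/s10c.png',cv2.resize(im[175:325,235:385],None,fx=4,fy=4,interpolation=cv2.INTER_CUBIC))
im=cv2.imread('pics/t10.png');cv2.imwrite('pics/t10c.png',cv2.resize(im[120:250,235:415],None,fx=4.4,fy=4.4,interpolation=cv2.INTER_CUBIC))
"
```

```text
clock: 10.38
ee_pos: [0.5027, 0.0568, 0.0322]
tool_rot: [-0.001, 0.613, 0.79, -0.002]
force: [-6.4, 0.1, 3.3]
width: -0.0001
t 10.38 p [0.5027 0.0568 0.0322] head 104.42 F [-6.4  0.1  3.3] w -0.0001 q7 -0.152 tilt 0.24
```

View pics/s10c.png

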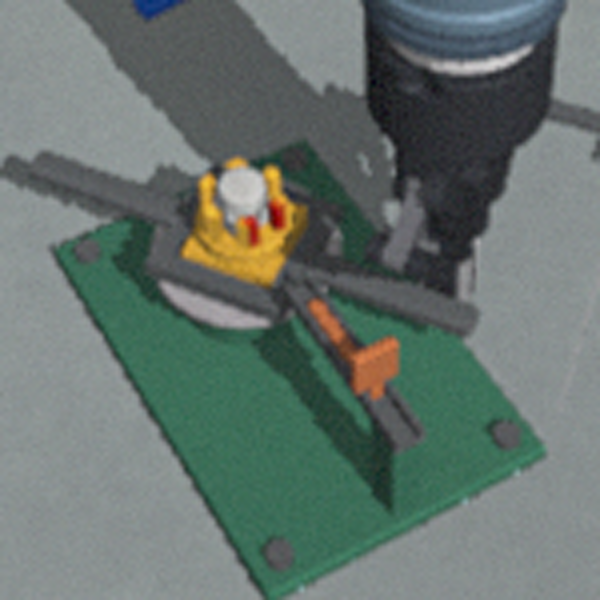

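View pics/t10c.png

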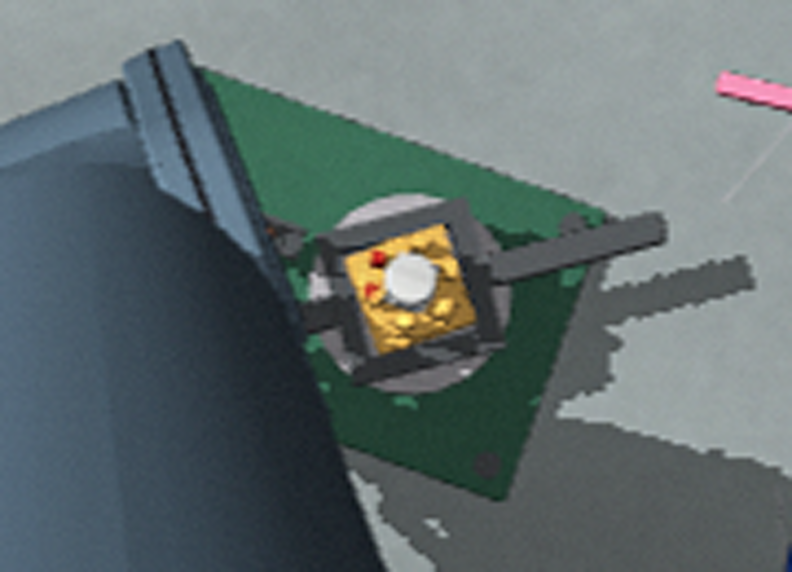

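```bash
python3 - <<'E'
from h import *
def B(px,z): return back('top',np.array(px)/4.4+[235,120],z)[:,:2]
ang=lambda d:np.degrees(np.arctan2(d[1],d[0]))
b=B([[660,228],[500,267]],.049); print('bar',ang(b[0]-b[1]))
f=B([[450,224],[474,326],[378,354],[344,260]],.052)
for i in range(4): print('foot side',(ang(f[(i+1)%4]-f[i]))%90)
t=B([[379,259],[371,290]],.078); s=B([[411,277]],.084)[0]; print('slot world',ang(t.mean(0)-s))
from bf import *
H=33.5
fit([(148,262),(163,222),(285,308),(38,153),(8,165)],[(H,H),(H,-H),(-H,H),(113,-7),(113,7)],-70)
E
```

```text
bar -74.77846263101667
foot side 14.298149202347673
foot side 17.774785402933034
foot side 21.236560279212814
foot side 20.358393512220147
slot world 83.8070689498222
heading -71.17230606204804 z 0.04007464706275526 [ 0.00196426 -0.00431471] res [ -2.5   3.1   9.6 -12.9  -2.6   2.7  -2.9   2.5   1.    4.7   1.   -2.2]
```

```bash
python3 -m inch '[[[0.05,0.42,0],2.5,0],[[0.05,0.42,0],2.5,0],[[0,0,0],0,0],[[0,-0.5,0],0,0],[[0,-1,-3],0,0],[[-1,0,-6],0,0],[[-1.5,0,-6],0,0],[[-1.5,0,-2],0,0],[[0,0,0],0,0],[[0,0,0],0,0]]'; python3 -c "
from h import *
st(); p,R,s=pose(); snap('wrist','w11.png');snap('scene','s11.png')
np.savez('w11.npz',p=p,M=R.as_matrix())
im=cv2.imread('pics/w11.png')
P=wproj([[.546,-.028,.08]],p,R)[0]; print(P)
x,y=int(P[0]),int(P[1]); x0=max(0,x-80);y0=max(0,y-70); print(x0,y0)
cv2.imwrite('pics/w11c.png',cv2.resize(im[y0:y0+140,x0:x0+180],None,fx=4.2,fy=4.2,interpolation=cv2.INTER_CUBIC))
"
```

```text
clock: 11.72
ee_pos: [0.5037, 0.0178, 0.2015]
tool_rot: [-0.0, 0.647, 0.763, -0.0]
force: [-0.6, -1.0, -0.8]
width: -0.0001
t 11.72 p [0.5037 0.0178 0.2015] head 99.44 F [-0.6 -1.  -0.8] w -0.0001 q7 -0.053 tilt 0.06
[356.04220043 247.93055818]
276 177
```

View pics/w11.png

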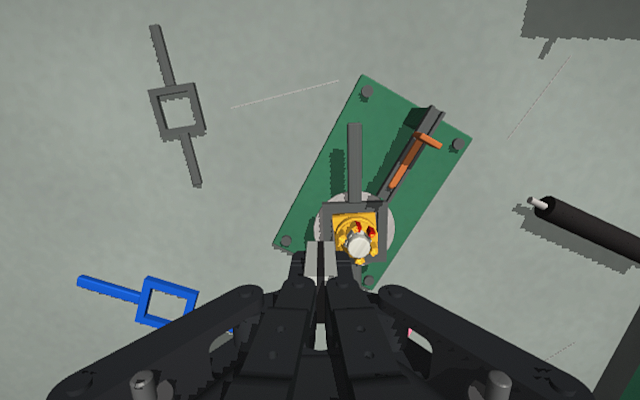

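View pics/w11c.png

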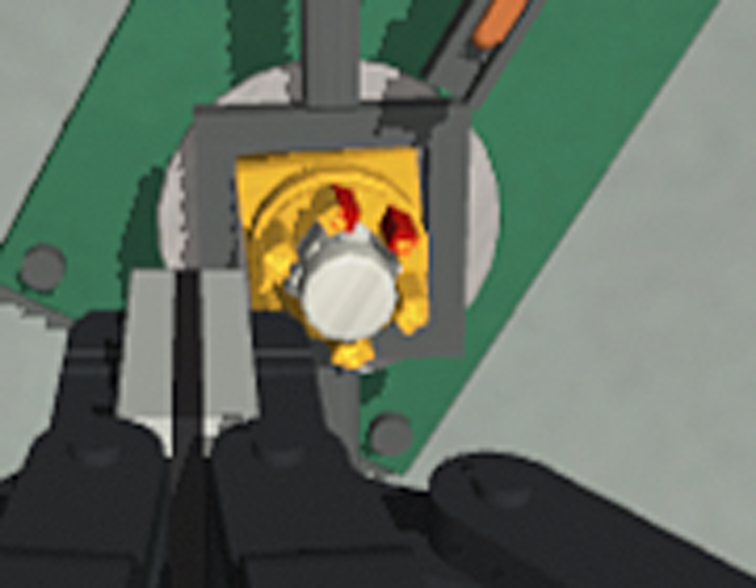

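```bash
python3 - <<'E'
from h import *
np.set_printoptions(precision=4,suppress=True)
d=np.load('w11.npz');p=d['p'];R=Ro.from_matrix(d['M'])
ang=lambda d:np.degrees(np.arctan2(d[1],d[0]))
pl=wback([[361,74.5],[472,138],[273,249]],.010,p,R)[:,:2]
print('yaw',ang(pl[1]-pl[0]),ang(pl[0]-pl[2])-90)
L=np.hypot(*(pl[1]-pl[0])),np.hypot(*(pl[0]-pl[2]));print(L)
C=lambda px:np.array(px)/4.2+[276,177]
f=wback(C([[236,157],[420,148],[428,285],[250,305]]),.052,p,R)[:,:2]
print('foot',ang(f[1]-f[0])%90,ang(f[2]-f[1])%90,'left',ang(f[3]-f[0])%90, np.hypot(*(f[1]-f[0])))
b=wback([[355,124],[354,195]],.049,p,R)[:,:2]; print('bar arm',ang(b[0]-b[1]))
b=wback(C([[196,106],[466,100]]),.049,p,R)[:,:2]; print('hub edge',ang(b[1]-b[0])%90)
s=wback(C([[348,294]]),.084,p,R)[0,:2]; print('stud',s)
t=wback(C([[342,188],[398,210]]),.078,p,R)[:,:2]; print('teeth',[ang(x-s) for x in t],'slot',ang(t.mean(0)-s))
E
python3 -c "
import cv2
im=cv2.imread('pics/w11.png');cv2.imwrite('pics/w11d.png',cv2.resize(im[205:270,320:385],None,fx=9,fy=9,interpolation=cv2.INTER_CUBIC))"
```

```text
yaw -18.065092610929714 -17.368507083649163
(np.float64(0.13834090621283468), np.float64(0.2192201449817392))
foot 12.396391396455149 15.590374070512183 left 15.17515282837958 0.044619540902619645
bar arm 100.47460546569205
hub edge 10.761790311164578
stud [ 0.5476 -0.0248]
teeth [np.float64(103.02414632392463), np.float64(66.97600821660046)] slot 85.85123389303051
```

View pics/w11d.png

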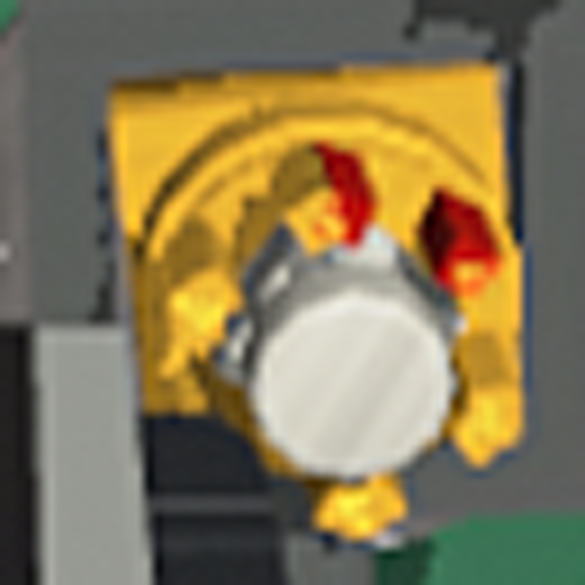

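```bash
python3 - <<'E'
from h import *
d=np.load('w11.npz');p=d['p'];R=Ro.from_matrix(d['M'])
im=cv2.imread('pics/w11.png'); S=9
big=cv2.resize(im[205:265,320:385],None,fx=S,fy=S,interpolation=cv2.INTER_CUBIC)
pl=lambda P:[(int(round((u-320+.5)*S)),int(round((v-205+.5)*S))) for u,v in wproj(P,p,R)]
out=[]
for j,yaw in ((1.95,-18),(2.09,-18)):
    g=big.copy(); ax=np.array([.5476,-.0248])
    def rot(L,h,z): c,s=np.cos(h),np.sin(h); L=np.array(L)/1e3; return np.c_[L[:,0]*c-L[:,1]*s+ax[0],L[:,0]*s+L[:,1]*c+ax[1],np.full(len(L),z)]
    f=rot([(22,22),(-22,22),(-22,-22),(22,-22)],np.radians(60+yaw)-j,.052)
    cv2.polylines(g,[np.array(pl(f))],True,(255,0,0),1)
    for k in range(6):
        h=np.radians(210+yaw)-j+k*np.pi/3
        for z in (.078,.063) if k==0 else (.078,):
          for sy in (4.5,-4.5):
            cv2.line(g,*pl(rot([(13,sy),(19.5,sy)],h,z)),(255,0,255) if z>.07 else (255,255,0),1)
    th=np.linspace(0,6.28,40); cv2.polylines(g,[np.array(pl(rot(np.c_[11*np.cos(th),11*np.sin(th)],0,.084)))],True,(0,200,0),1)
    out.append(g)
cv2.imwrite('pics/ov.png',cv2.resize(np.hstack(out),None,fx=.68,fy=.68,interpolation=cv2.INTER_AREA))
E
```

```text
(no output)
```

View pics/ov.png

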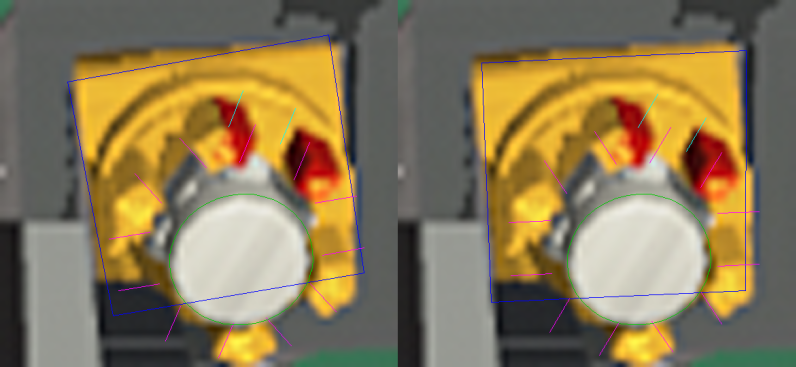

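```bash
python3 - <<'E'
from h import *
im=cv2.imread('pics/s11.png'); S=8; x0,y0=260,200
W,Hh=75,70
big=cv2.resize(im[y0:y0+Hh,x0:x0+W],None,fx=S,fy=S,interpolation=cv2.INTER_CUBIC)
pl=lambda P:[(int(round((u-x0+.5)*S)),int(round((v-y0+.5)*S))) for u,v in proj('scene',P)]
out=[big]
g=big.copy(); yaw=-18.5; ax=np.array([.5499,-.0223]); j=2.094
def rot(L,h,z): c,s=np.cos(h),np.sin(h); L=np.array(L)/1e3; return np.c_[L[:,0]*c-L[:,1]*s+ax[0],L[:,0]*s+L[:,1]*c+ax[1],np.full(len(L),z)]
cv2.polylines(g,[np.array(pl(rot([(22,22),(-22,22),(-22,-22),(22,-22)],np.radians(60+yaw)-j,.052)))],True,(255,0,0),1)
h=np.radians(210+yaw)-j
for sy in (4.5,-4.5):
    a=pl(rot([(19.5,sy)],h,.078))[0];b=pl(rot([(19.5,sy)],h,.063))[0];cv2.line(g,a,b,(255,0,255),1)
out.append(g)
cv2.imwrite('pics/ov2.png',cv2.resize(np.hstack(out),None,fx=.66,fy=.66,interpolation=cv2.INTER_AREA))
E
```

```text
(no output)
```

View pics/ov2.png

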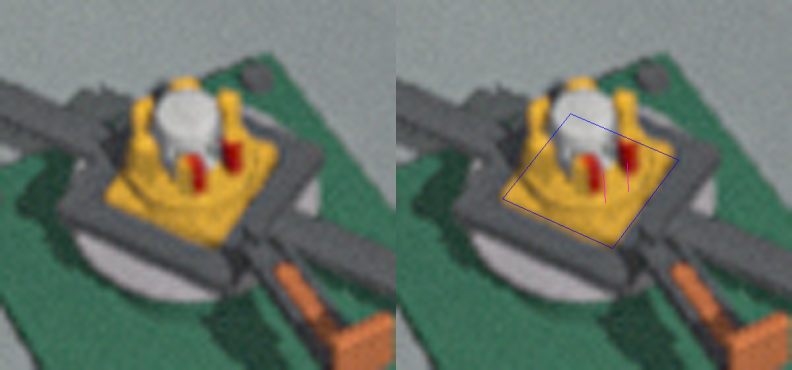

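Both overlays put the nut at about 2.05–2.1 rad. The red slot faces the trough and the bar is flat. Next the cotter: I'll go above a spot behind the tab.

```bash
python3 - <<'E'
from h import *
d=np.load('w11.npz');p=d['p'];R=Ro.from_matrix(d['M'])
t=wback([[428,140]],.095,p,R)[0,:2]-[.5476,-.0248]; a=np.radians(-18.1)
print('tab wrist',t@[np.cos(a),np.sin(a)],t@[-np.sin(a),np.cos(a)])
rows([(.594,.1165,.17,71.8,6)],0)
E
```

```text
tab wrist -0.0009514842035983021 0.11212576786751653
[[[1.37,1.76,0.52],4.61,0],[[1.51,1.65,0.52],4.61,0],[[1.63,1.52,0.52],4.61,0],[[1.75,1.38,0.52],4.61,0],[[1.86,1.24,0.52],4.61,0],[[1.95,1.08,0.52],4.61,0]]
```

```bash
python3 -m inch '[[[1.4,1.8,0.5],4.6,0],[[1.5,1.65,0.5],4.6,0],[[1.6,1.5,0.5],4.6,0],[[1.75,1.4,0.5],4.6,0],[[1.85,1.25,0.5],4.6,0],[[1.95,1.1,0.5],4.6,0],[[0,0,0],0,0],[[0,0,4],0,0],[[0,0,0],0,0]]'; python3 -c "
from h import *
st(); snap('wrist','w12.png');snap('scene','s12.png');snap('top','t12.png')
im=cv2.imread('pics/s12.png');cv2.imwrite('pics/s12c.png',cv2.resize(im[155:325,235:405],None,fx=3.5,fy=3.5,interpolation=cv2.INTER_CUBIC))
"
```

```text
clock: 12.95
ee_pos: [0.5923, 0.1142, 0.1293]
tool_rot: [-0.001, 0.81, 0.587, -0.004]
force: [-0.2, -0.2, 0.6]
width: -0.0002
t 12.95 p [0.5923 0.1142 0.1293] head 71.87 F [-0.2 -0.2  0.6] w -0.0002 q7 -0.66 tilt 0.43
```

View pics/w12.png

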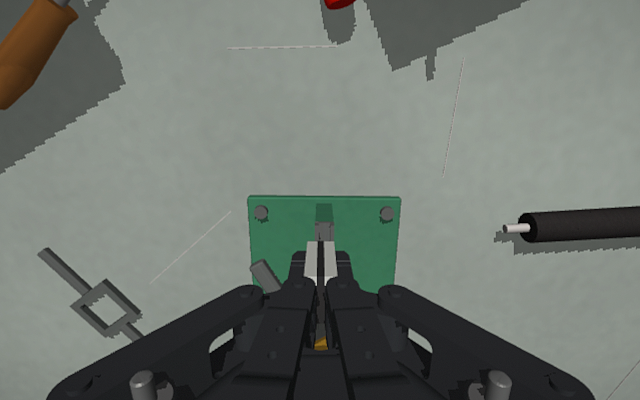

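View pics/s12c.png

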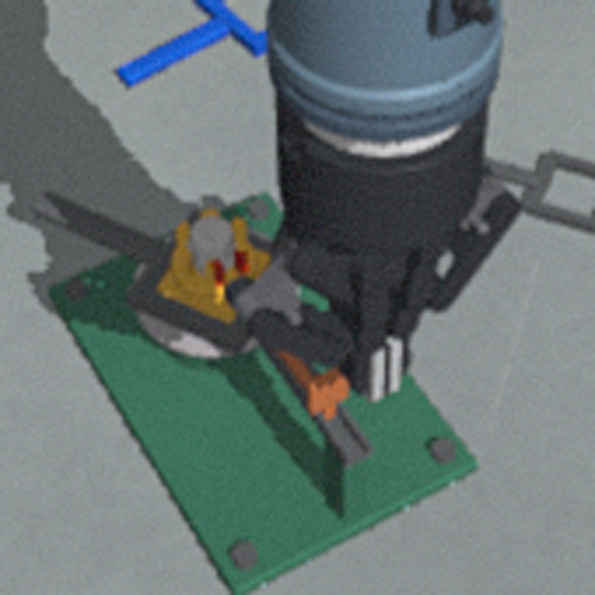

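```bash
python3 -m inch '[[[0.1,0.25,2.5],0,0],[[0,0,2.5],0,0],[[0,0,0],0,0]]'; python3 -c "
from h import *
st(); snap('wrist','w13.png');snap('scene','s13.png')
im=cv2.imread('pics/s13.png');cv2.imwrite('pics/s13c.png',cv2.resize(im[155:325,235:405],None,fx=3.5,fy=3.5,interpolation=cv2.INTER_CUBIC))
im=cv2.imread('pics/w13.png');cv2.imwrite('pics/w13c.png',cv2.resize(im[150:400,200:440],None,fx=2.4,fy=2.4,interpolation=cv2.INTER_CUBIC))
"
```

```text
clock: 13.48
ee_pos: [0.5975, 0.1152, 0.082]
tool_rot: [-0.0, 0.81, 0.586, -0.001]
force: [0.1, -0.6, -0.0]
width: -0.0002
t 13.47 p [0.5975 0.1152 0.082 ] head 71.82 F [ 0.1 -0.6 -0. ] w -0.0002 q7 -0.67 tilt 0.1
```

View pics/w13c.png

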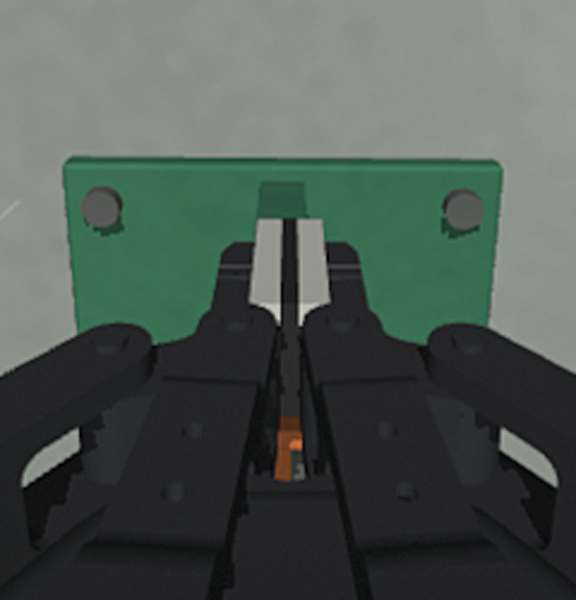

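View pics/s13c.png

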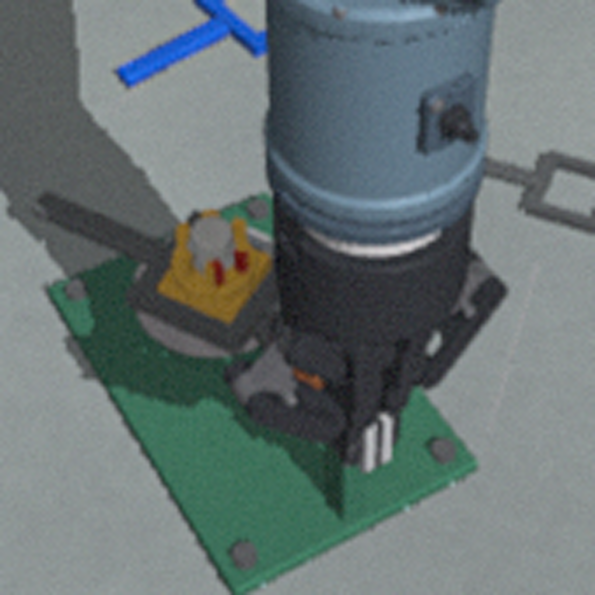

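```bash
python3 -m inch '[[[-0.5,-0.05,0.4],0,0],[[-1,0,0],0,0],[[-1,0,0],0,0],[[-1,0,0],0,0],[[-1,0,0],0,0],[[0,0,0],0,0]]'; python3 -c "
from h import *
st(); snap('scene','s14.png')
im=cv2.imread('pics/s14.png');cv2.imwrite('pics/s14c.png',cv2.resize(im[155:325,235:405],None,fx=3.5,fy=3.5,interpolation=cv2.INTER_CUBIC))
"
```

```text
clock: 14.32
ee_pos: [0.5834, 0.0715, 0.0782]
tool_rot: [0.0, 0.81, 0.586, -0.0]
force: [-0.3, 0.7, 0.0]
width: 0.0001
t 14.32 p [0.5834 0.0715 0.0782] head 71.72 F [-0.3  0.7  0. ] w 0.0001 q7 -0.61 tilt 0.05
```

View pics/s14c.png

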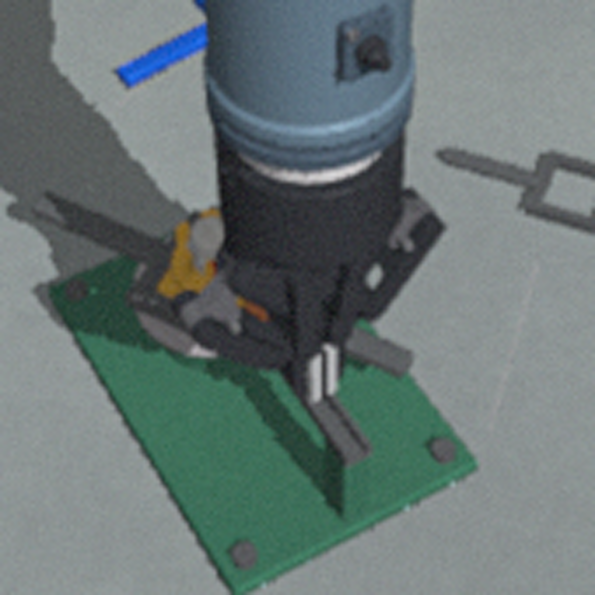

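```bash
python3 -m inch '[[[-1,0,0],0,0],[[-1,0,0],0,0],[[-1,0,0],0,0],[[0,0,0],0,0]]'; python3 -m inch '[[[-0.8,0,0],0,0],[[-0.8,0,0],0,0],[[0,0,0],0,0]]'; python3 -c "
from h import *
st(); snap('scene','s15.png');snap('top','t15.png')
im=cv2.imread('pics/s15.png');cv2.imwrite('pics/s15c.png',cv2.resize(im[155:325,235:405],None,fx=3.5,fy=3.5,interpolation=cv2.INTER_CUBIC))
"
```

```text
clock: 14.88
ee_pos: [0.5739, 0.0428, 0.0781]
tool_rot: [0.0, 0.811, 0.586, -0.001]
force: [0.5, -0.1, -0.1]
width: -0.0004
clock: 15.25
ee_pos: [0.569, 0.0281, 0.0782]
tool_rot: [0.0, 0.81, 0.586, -0.0]
force: [-1.1, -1.0, -0.7]
width: 0.0
t 15.25 p [0.569  0.0281 0.0782] head 71.74 F [-1.1 -1.  -0.7] w 0.0 q7 -0.542 tilt 0.05
```

View pics/s15c.png

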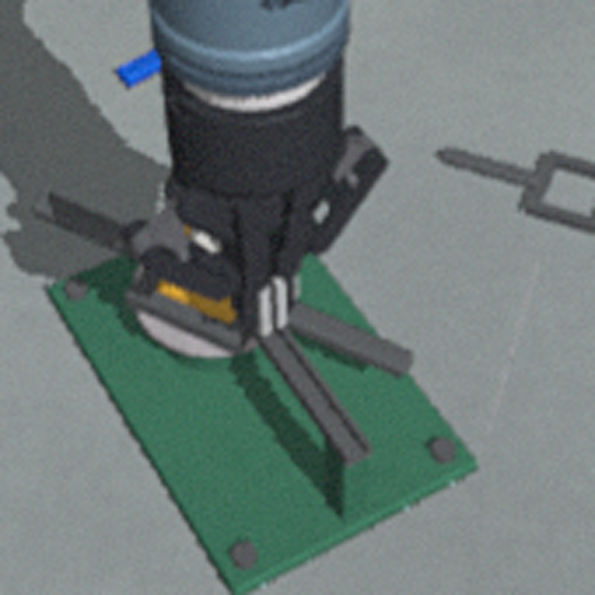

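View pics/t15.png

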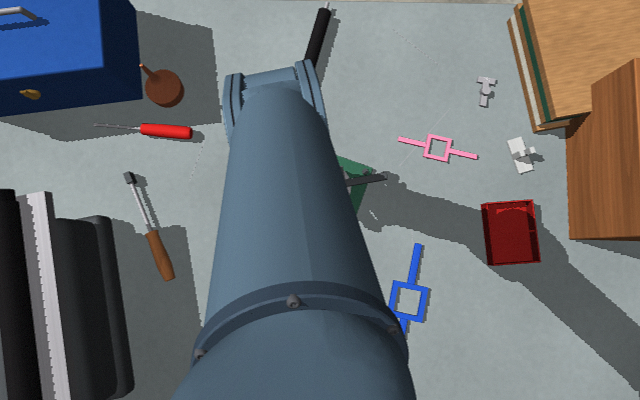

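```bash
python3 -m inch '[[[-0.7,0,0],0,0],[[-0.7,0,0],0,0],[[-0.3,0,0],0,0],[[0,0,0],0,0]]'; python3 -m inch '[[[-0.2,0,0],0,0],[[-0.2,0,0],0,0]]'; python3 -m inch '[[[-0.2,0,0],0,0],[[0,0,0],0,0]]'; python3 -m inch '[[[-0.2,0,0],0,0],[[0,0,0],0,0]]'
```

```text
clock: 15.85
ee_pos: [0.5638, 0.0125, 0.0782]
tool_rot: [0.0, 0.81, 0.586, -0.0]
force: [-0.0, 0.0, 0.0]
width: -0.0002
clock: 16.1
ee_pos: [0.5628, 0.0094, 0.0782]
tool_rot: [-0.0, 0.81, 0.587, 0.0]
force: [0.5, -0.1, 0.3]
width: -0.0003
clock: 16.35
ee_pos: [0.562, 0.0071, 0.0782]
tool_rot: [0.0, 0.81, 0.586, -0.0]
force: [1.3, -0.1, -0.1]
width: 0.0002
clock: 16.6
ee_pos: [0.5615, 0.0055, 0.0782]
tool_rot: [-0.0, 0.81, 0.586, -0.0]
force: [-0.4, 1.4, -0.3]
width: -0.0004
```

```bash
for i in 1 2; do :; done; python3 -m inch '[[[-0.15,0,0],0,0],[[0,0,0],0,0]]'; python3 -m inch '[[[-0.15,0,0],0,0],[[0,0,0],0,0]]'; python3 -c "
from h import *
st(); snap('scene','s16.png');snap('wrist','w16.png')
im=cv2.imread('pics/s16.png');cv2.imwrite('pics/s16c.png',cv2.resize(im[155:325,235:405],None,fx=3.5,fy=3.5,interpolation=cv2.INTER_CUBIC))
"
```

```text
clock: 16.85
ee_pos: [0.5615, 0.0052, 0.0784]
tool_rot: [-0.0, 0.81, 0.587, 0.001]
force: [2.2, 4.3, -0.5]
width: -0.0001
clock: 17.1
ee_pos: [0.5615, 0.005, 0.0787]
tool_rot: [-0.0, 0.81, 0.587, 0.001]
force: [2.5, 6.8, -0.4]
width: -0.0002
t 17.1 p [0.5615 0.005  0.0787] head 71.9 F [ 2.5  6.8 -0.4] w -0.0002 q7 -0.499 tilt 0.18
```

View pics/s16c.png

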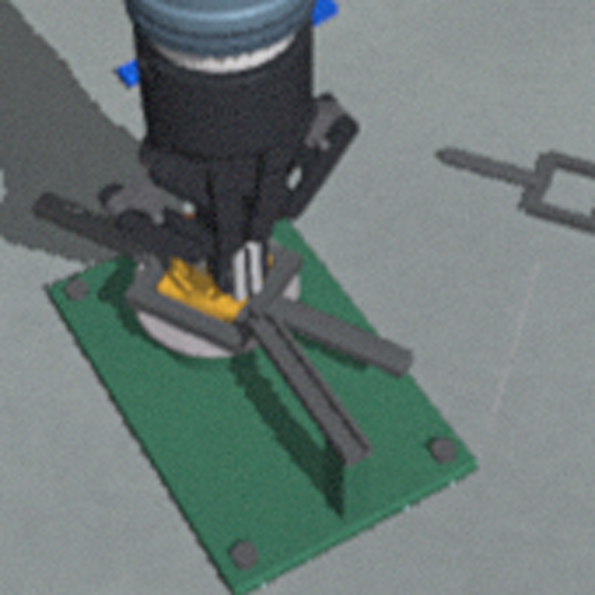

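The tab stopped at TCP y ≈ 34 mm with 7 N, which is about where home should be. I'll back off, lift and check.

```bash
python3 -m inch '[[[0.6,0,0],0,0],[[1.5,0,0],0,0],[[1.5,0,0],0,0],[[2,0,-3],0,0],[[2,0,-5],0,0],[[2,0,-5],0,0],[[2,0,-3],0,0],[[0,4,0],0,0],[[0,5,0],0,0],[[0,5,0],0,0],[[0,5,0],0,0],[[0,0,0],0,0]]'; python3 -c "
from h import *
st(); snap('scene','s17.png');snap('top','t17.png')
im=cv2.imread('pics/s17.png');cv2.imwrite('pics/s17c.png',cv2.resize(im[175:325,235:385],None,fx=4,fy=4,interpolation=cv2.INTER_CUBIC))
im=cv2.imread('pics/t17.png');cv2.imwrite('pics/t17c.png',cv2.resize(im[120:250,235:415],None,fx=4.4,fy=4.4,interpolation=cv2.INTER_CUBIC))
"
```

```text
clock: 18.7
ee_pos: [0.7792, 0.0519, 0.2359]
tool_rot: [0.0, 0.811, 0.585, -0.001]
force: [-1.2, 0.1, -0.7]
width: -0.0003
t 18.7 p [0.7792 0.0519 0.2359] head 71.67 F [-1.2  0.1 -0.7] w -0.0003 q7 -0.487 tilt 0.12
```

View pics/s17c.png

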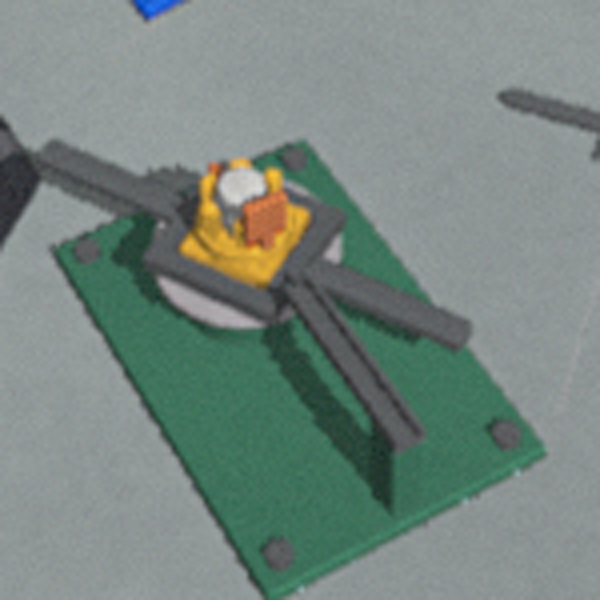

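View pics/t17c.png

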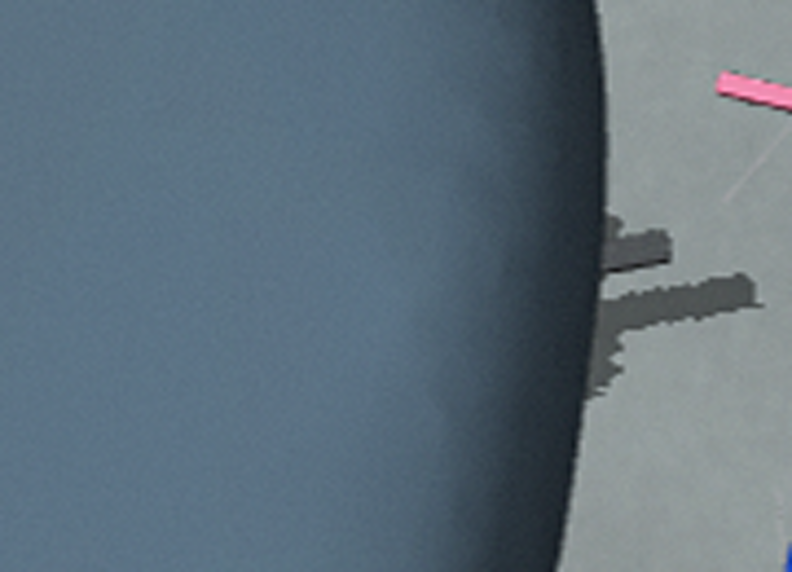

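```bash
python3 -m inch '[[[-4.7,1,0],0,0],[[-4.7,1,0],0,0],[[-4.7,0.5,0],0,0],[[-4.7,0.5,0],0,0],[[-4.7,0,0],0,0],[[-4.7,0,0],0,0],[[-4.7,0,0],0,0],[[-4.7,0,0],0,0],[[-4.7,0,0],0,0],[[0,0,0],0,0]]'; python3 -c "
from h import *
st(); snap('top','t18.png');snap('scene','s18.png')
im=cv2.imread('pics/t18.png');cv2.imwrite('pics/t18c.png',cv2.resize(im[120:250,235:415],None,fx=4.4,fy=4.4,interpolation=cv2.INTER_CUBIC))
"
```

```text
clock: 20.05
ee_pos: [0.6707, -0.3624, 0.239]
tool_rot: [0.001, 0.812, 0.584, -0.002]
force: [0.8, 0.4, -0.1]
width: -0.0001
t 20.05 p [ 0.6707 -0.3624  0.239 ] head 71.46 F [ 0.8  0.4 -0.1] w -0.0001 q7 0.079 tilt 0.22
```

View pics/t18c.png

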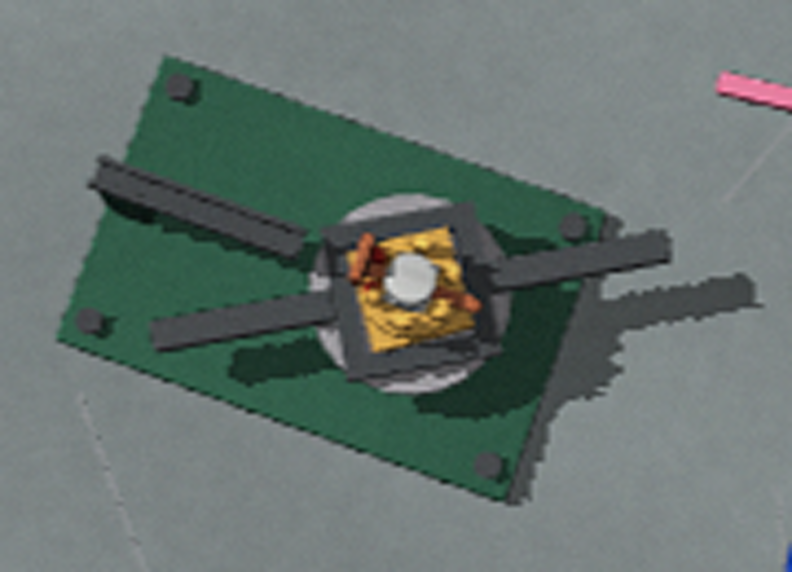

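View pics/s18.png

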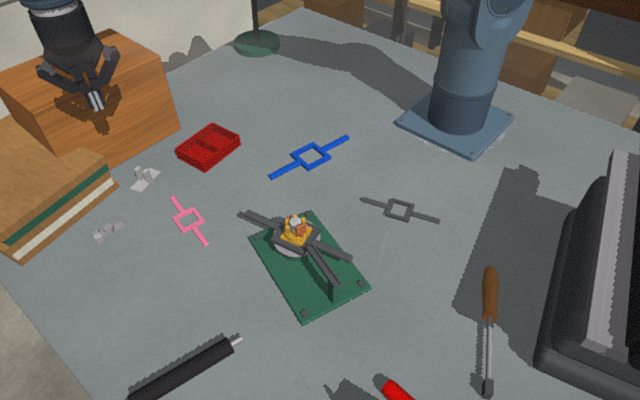

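```bash
python3 - <<'E'
from h import *
np.set_printoptions(precision=4,suppress=True)
B=lambda px,z: back('top',np.array(px)/4.4+[235,120],z)[:,:2]
ang=lambda d:np.degrees(np.arctan2(d[1],d[0]))
f=B([[450,226],[475,328],[375,352],[347,258]],.052); print([round(ang(f[(i+1)%4]-f[i])%90,1) for i in range(4)])
for z in (.049,.061):
  b=B([[670,247],[152,335]],z); print(z,'bar',ang(b[0]-b[1]),np.hypot(*(b[0]-b[1])),b.mean(0))
a=np.radians(-18.1); s=B([[411,277]],.084)[0]
for px in [(363,257)]:
  t=B([px],.092)[0]-s; print('tab',t@[np.cos(a),np.sin(a)],t@[-np.sin(a),np.cos(a)])
n=B([(466,301)],.068)[0]-s; print('nose',n@[np.cos(a),np.sin(a)],n@[-np.sin(a),np.cos(a)],'dir',ang(B([(363,257)],.092)[0]-B([(466,301)],.068)[0]), s)
E
python3 - <<'E'
import sys; sys.path.insert(0,'.')
import os; os.chdir('.')
from bf import *
im=cv2.imread('pics/s18.png');g=cv2.resize(im[185:285,230:370],None,fx=5.5,fy=5.5,interpolation=cv2.INTER_CUBIC)
for z,col in ((.049,(0,255,0)),(.061,(0,0,255))):
    h=np.radians(-79)
    for L in ([(33.5,33.5),(-33.5,33.5),(-33.5,-33.5),(33.5,-33.5)],[(113,7),(113,-7),(-113,-7),(-113,7)]):
        L=np.array(L)/1e3;c,s=np.cos(h),np.sin(h)
        P=np.c_[L[:,0]*c-L[:,1]*s+SP[0],L[:,0]*s+L[:,1]*c+SP[1],np.full(4,z)]
        cv2.polylines(g,[((proj('scene',P)-[229.5,184.5])*5.5).astype(int)],True,col,1)
cv2.imwrite('pics/ov18.png',g)
E
```

```text
[np.float64(14.8), np.float64(15.0), np.float64(18.0), np.float64(18.8)]
0.049 bar -78.8731931229833 0.22489884772034466 [ 0.545  -0.0281]
0.061 bar -78.87319312298331 0.22149312073667696 [ 0.5433 -0.028 ]
tab 5.680380595774833e-05 0.020745274551699888
nose 0.00047242920091724027 -0.024324359291449885 dir 72.42835809696953 [ 0.5457 -0.0277]
```

View pics/ov18.png

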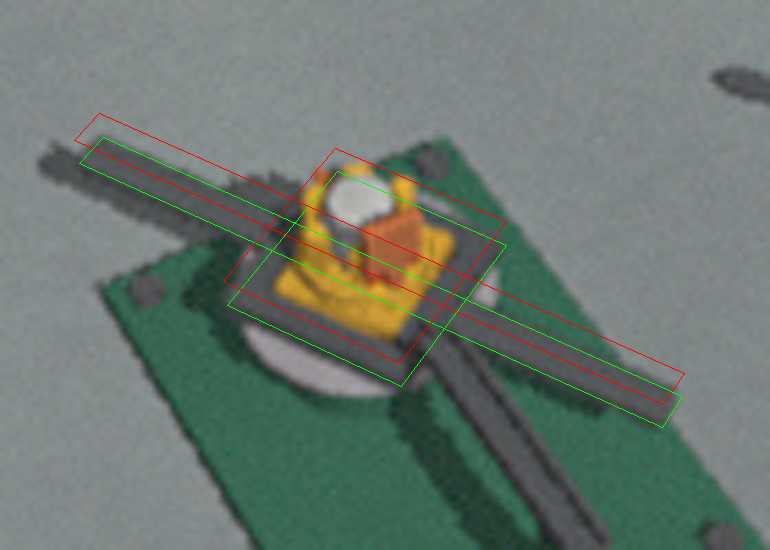

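```bash
python3 -c "
from h import *
print(ticket.close_job())"
```

```text
the job is handed in; nothing more can be done
None
```

I turned the hand bar clockwise until its eye dropped over the nut's foot. I kept turning until the red slot faced the trough, pushed the cotter home, moved the arm clear and handed the job in at about 20 s of the 48 s. The hand-in reported no verdict, so everything below is my own measurement.

- **Bar:** It lies flat at its lowest height. Seen from the scene camera, both arms match a bar outline drawn at the dropped height and not one drawn 12 mm higher. Its centre is within about 1 mm of the stud's axis.
- **Cotter:** The tab centre is 20.7 mm from the axis and 0.1 mm sideways. The nose shows on the far side, and the final push stopped at about 7 N against the nut.
- **Nut:** My readings disagreed, from about 2.01 to 2.09 rad; my best estimate is 2.03. All of them lie inside 1.964 to 2.224, but on the low side. I did not nudge it further because of the overtightening limit.
- **Other disagreements:** The cameras differed by 3 to 7 mm on where the stand is, and by about 1° on its heading. One height fit of the bar during the turn was poor and I ignored it. The final scene picture shows no bystander moved, but I checked that by eye only.

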